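# Sort unmarked spacer canisters by weight under the bench light

## Robot

A 6-joint arm with a two-finger parallel gripper is mounted at the origin on the work surface. World frame = base frame: x ahead of the robot, y to its left, z up, the work surface at z = 0. Lengths are in m, angles in rad, forces in N, time in s.
With the tool pointing down it reaches from about 0.3 to 0.875 m from the base axis. Payload 6.4 kg.
Tool frame: the origin (TCP) lies midway between the tips of the shut fingers; the grasp point (between the pads) lies 19 mm behind it; z points along the fingers, y is the line along which they close (so a half turn about z gives the same grasp; the last joint's range is limited). The gripper opens to 85 mm and grips with 20 to 120 N. Pads are 22 mm wide; open, the fingers measure 114 mm over their backs; the gripper's body (76 mm by 85 mm) begins 54 mm behind the grasp point. The pads swing forward as they close: fully open they stand 13 mm farther back than shut.
Start: joints at [-1.352, 0.181, 1.607, -0, 1.354, -0.206], TCP at [0.237, -0.524, 0.231] pointing down, gripper open.
Joint ranges: [-2.99, 2.99], [-0.89, 2.07], [0.3, 2.58], [-1.14, 4.28], [0, 2.63], [-3.12, 3.12]. Speed limits (rad/s): [2.57, 2.57, 3.01, 3.14, 3.14, 3.14].

## Interface

Orientations are given as a unit quaternion [w, x, y, z].
In Python, from bench import ctrl, vision, workorder gives the robot as it stands. The module is installed in compiled form; this text tells all that it offers.
- The arm moves only by the tool servo_tool, never from a script. Its argument "steps" is a list of rows, each an object of numbers: "dx", "dy", "dz": the shift along the world's x, y, z as a fraction of full scale; "wx", "wy", "wz": the turn, a rotation vector about the world's x, y, z as a fraction of full scale. A call has exactly 5 rows; each row is the pose to reach, as a shift and turn from the pose commanded when the call began, turning the shorter way round; what a row does not reach only later rows make up. Full scale, the value 1, is 100 mm for a shift and pi rad for a turn. A row lasts 1/12 s, in which the tool goes at most 41.7 mm and 7.16 degrees, less where a joint would pass 70% of its speed; a pose out of reach is approached as far as the arm can. A call with a number of a shift or a turn outside -1 to 1 is refused whole. A call with a gripper value outside its range is refused whole. "jaw" is the opening, from 0 (shut) to 1 (fully open), set as the call begins (left out, the last holds). The fingers move at their own pace and stop on an object; the grip force is fixed at half the most. Time passes only in rows, so rows that repeat a pose let the fingers close, or fill a call up. It gives the time, the measured TCP pose, the force, the opening and the grip force at its end, in the units of the state.
- ctrl.get_obs(): the state, without advancing time (a new reading comes with each control period).
- vision.camera(name): name is "scene" or "top" or "wrist"; returns a dict with "frame" (400x640x3 uint8, red, green, blue), "vfov" (degrees; the focal length in pixels is half the picture's height over the tangent of half this angle, whatever the lens; pixels are square), "cx", "cy" (the principal point, pixels), "camera_from_world" (4x4, takes a point from world to camera coordinates). Camera axes: x right, y up, looking along -z (the intrinsics and any distortion apply to the point x, -y, -z); pixel columns grow to the right and rows downward; lengths in m; the calibration is good to about 2 mm. A picture is of the moment at which its call begins. There is no depth.
- workorder.hand_in(): hands the job in; it is judged then, once.
The state is a dict: "time_s": time; "q": joint angles; "dq": joint speeds; "joint_efforts": joint torques, N m; "eef_pos": TCP position; "eef_rot": TCP orientation; "wrist_force": force on the tool from outside, world axes, zero at the start; "torque": the same for the moment, N m; "opening": opening from 0.0 (shut) to 1.0 (fully open); "grasp_force": force on a finger pad.
Only numpy, scipy, OpenCV 4.12 (cv2) and the standard library are available. Lean on these libraries where they do the work, as an engineer would, in place of code of your own. Each camera call takes 0.05 s, during which the arm holds its last target. There are 200 camera calls.

## Task

The three look-alike steel canisters standing under the bench light hold brass spacers: one is full, one half full and one empty, and only their weight tells which. Lift them to feel it, then stand the full one in the square tray and the empty one in the round dish, set down gently and upright, while the half-full one ends standing upright where it stood. Leave everything else on the bench where it is.

Things in the scene. Friction and masses are not known exactly. Their poses are not given: they have to be found in the camera images.
- can_p: one of three look-alike closed steel canisters, a plain upright cylinder 46 mm in diameter, 80 mm high; origin at the centre of its underside, z up. Its contents cannot be seen: in all, the full one weighs 0.55 to 0.65 kg, the half-full one 0.27 to 0.37 kg, the empty one 0.07 to 0.11 kg; which of the three this is, is not told, and their places change
- can_q: one of three look-alike closed steel canisters, a plain upright cylinder 46 mm in diameter, 80 mm high; origin at the centre of its underside, z up. Its contents cannot be seen: in all, the full one weighs 0.55 to 0.65 kg, the half-full one 0.27 to 0.37 kg, the empty one 0.07 to 0.11 kg; which of the three this is, is not told, and their places change
- can_r: one of three look-alike closed steel canisters, a plain upright cylinder 46 mm in diameter, 80 mm high; origin at the centre of its underside, z up. Its contents cannot be seen: in all, the full one weighs 0.55 to 0.65 kg, the half-full one 0.27 to 0.37 kg, the empty one 0.07 to 0.11 kg; which of the three this is, is not told, and their places change
- stand: a fixed black rubber mat, 6 mm thick, 100 mm deep (x from -40 to 60 mm) and 360 mm wide along its y, on which the canisters stand in a row along its y, about 105 mm apart and within 6 mm of its y axis; origin on the table, z up, -x towards the robot
- light: a fixed slim bench light over the row, origin and axes as the mat's: a bar 420 mm long along y, x from -3 to 27 mm, underside 180 mm and top 196 mm above the table, on two 12 mm posts at x = 50 mm, y = +-195 mm. It bars the way of a gripper that comes straight down on a canister: come tilted 25 to 45 degrees, from the -x side
- tray: a fixed square white plastic tray, 130 x 130 mm outside, 4 mm walls 20 mm high, floor 4 mm thick; origin at the centre of its underside. On the robot's left or right
- dish: a fixed round aluminium dish, 136 mm across at the rim and 116 mm at the foot outside, 3 mm wall 18 mm high, floor 4 mm thick; origin at the centre of its underside. On the side that the tray is not
- tape: a roll of black tape lying flat, 66 mm across, 19 mm high, in front of the canisters; a bystander. Origin at the centre of its underside
- vial: a small amber glass vial with a white cap, 28 mm across, 58 mm high, standing behind the canisters; a bystander. Origin at the centre of its underside
- transformer: a small transformer, dark steel core with copper winding, 46 x 44 x 36 mm high, nearer the robot; a bystander. Origin at the centre of its underside
- mug: a white mug, 76 mm across, 85 mm high, handle towards its +y; a bystander. Origin at the centre of its underside
- meter: a black hand multimeter lying flat, 150 x 75 x 38 mm high; a bystander. Origin at the centre of its underside
- screwdriver: a screwdriver with a red handle lying flat, 170 mm long, between the canisters and the robot; a bystander

How it is judged:
By the outcome, as a careful person would: the job done as asked, in the order asked, and still so for the second after the job is handed in, with the robot touching nothing.
It also fails if it takes over 69 s, if anything falls off the work surface, if the arm or the gripper's body presses on something with over 40 N, if the wrist force passes 120 N, or if a joint passes its speed limit or range.

## Working session

There is one attempt and no reset: what is moved stays moved. The work goes in short steps, Python scripts to look and compute and a tool call to move; the robot and the scene stay as the last step left them, time stands still between calls to the robot, and variables do not carry over. Pictures are saved under pics/ and viewed, at most 10 in all, crops included, and the job is handed in when it is done.

Besides the shell and the picture viewer there is one more tool, called after ">>>" by a JSON object that holds its "op" and its "data", one argument or row to a line. servo_tool: Moves the arm, as the interface text tells. Its arguments: {"type":"object","properties":{"steps":{"type":"array","items":{"type":"object","properties":{"dx":{"type":"number"},"dy":{"type":"number"},"dz":{"type":"number"},"wx":{"type":"number"},"wy":{"type":"number"},"wz":{"type":"number"}}}},"jaw":{"type":"number"}},"required":["steps"]}

```bash
mkdir -p pics; cat > h.py <<'E'
import numpy as np, cv2
from bench import ctrl, vision, workorder
def cam(n):
    c=vision.camera(n); c['f']=200/np.tan(np.radians(c['vfov'])/2) if c['frame'].shape[0]==400 else None
    return c
def ray(c,u,v):
    T=np.array(c['camera_from_world']);R=T[:3,:3];o=-R.T@T[:3,3]
    d=R.T@np.array([(u-c['cx'])/c['f'],-(v-c['cy'])/c['f'],-1.]);return o,d
def onz(c,u,v,z):
    o,d=ray(c,u,v);return o+d*(z-o[2])/d[2]
def proj(c,p):
    T=np.array(c['camera_from_world']);q=T[:3,:3]@np.array(p)+T[:3,3]
    return c['cx']+c['f']*q[0]/-q[2], c['cy']-c['f']*q[1]/-q[2]
E
python3 - <<'E'
from h import *
for n in('top','scene'):
    c=cam(n);cv2.imwrite(f'pics/{n}.png',c['frame'][:,:,::-1]);print(n,{k:v for k,v in c.items() if k!='frame'})
print(ctrl.get_obs())
E
```

```text
top {'vfov': 46.443893338534956, 'cx': 324.321869120548, 'cy': 204.01345195306544, 'camera_from_world': array([[ 9.51175330e-02, -9.95465926e-01,  4.95812637e-04,
        -3.68723432e-02],
       [ 9.73680497e-01,  9.31395261e-02,  2.08017592e-01,
        -5.87162349e-01],
       [-2.07120605e-01, -1.93033571e-02,  9.78124959e-01,
        -1.17047196e+00],
       [ 0.00000000e+00,  0.00000000e+00,  0.00000000e+00,
         1.00000000e+00]]), 'f': np.float64(466.1417609016824)}
scene {'vfov': 48.379767622271444, 'cx': 315.3732381809725, 'cy': 196.1374652487879, 'camera_from_world': array([[-0.78649291,  0.61756316, -0.0066819 ,  0.46015231],
       [-0.38845643, -0.48624679,  0.78272963,  0.20295746],
       [ 0.48013593,  0.61820693,  0.62232603, -1.36061397],
       [ 0.        ,  0.        ,  0.        ,  1.        ]]), 'f': np.float64(445.2304101413113)}
{'time_s': 0.1, 'q': array([-1.35230532e+00,  1.81498246e-01,  1.60792400e+00, -9.67282972e-06,
        1.35381695e+00, -2.06285540e-01]), 'dq': array([ 0.00063878, -0.00415654, -0.00128714,  0.00092699,  0.00111513,
       -0.00106808]), 'joint_efforts': array([ 8.40971393e-05, -4.45882380e+01, -3.52237594e+01, -2.45848341e-04,
        4.19527831e-03, -1.60385974e-05]), 'eef_pos': array([ 0.23687456, -0.52337944,  0.23044881]), 'eef_rot': array([-8.23226197e-04,  9.77529715e-01,  2.10796060e-01, -9.74623413e-06]), 'wrist_force': array([-0.85994068, -0.2140548 ,  0.5686032 ]), 'torque': array([-0.01408262, -0.04242725,  0.01222222]), 'grasp_force': 0.0, 'opening': 0.9970195429468476}
```

View pics/top.png

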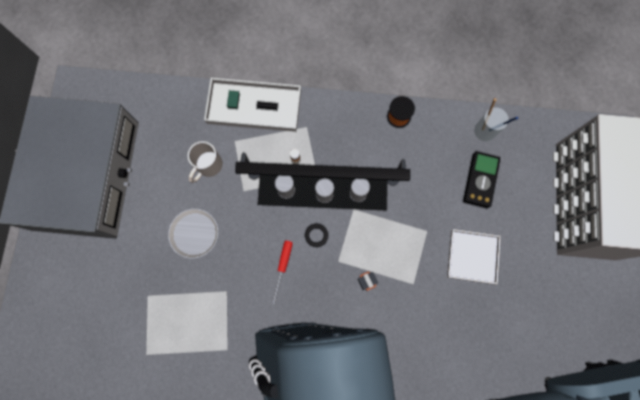

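View pics/scene.png

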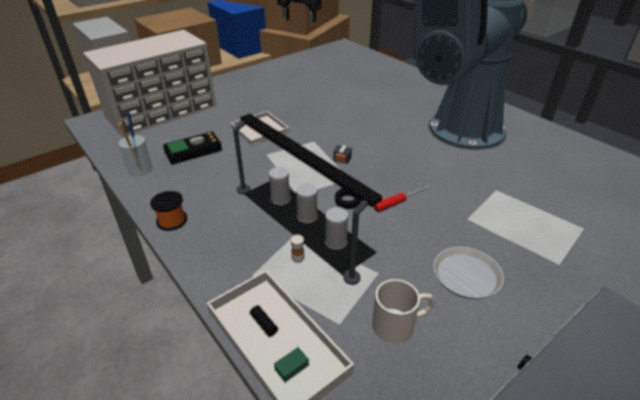

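The top view shows the tray on the right (475,257), the dish on the left (193,233) and the cans near (285,185), (325,188) and (360,187) under the bar. The scene view shows the cans at (279,187), (307,204) and (337,228). Next I'll enlarge both views.

```bash
python3 - <<'E'
from h import *
t=cv2.imread('pics/top.png');s=cv2.imread('pics/scene.png')
a=cv2.resize(t[150:220,230:420],None,fx=4,fy=4,interpolation=cv2.INTER_CUBIC)
b=cv2.resize(s[155:255,230:420],None,fx=3,fy=3,interpolation=cv2.INTER_CUBIC)
im=np.zeros((595,800,3),np.uint8);im[:280,:760]=a;im[285:585,:570]=b
cv2.imwrite('pics/crop1.png',im)
c=cam('top');sc=cam('scene')
# mat mask, cans, tray, dish via blobs in top view
hsv=cv2.cvtColor(t,cv2.COLOR_BGR2HSV)
br=cv2.inRange(hsv,(0,0,140),(180,60,255))
for nm,cc,im in(('top',c,t),('scene',sc,s)):
    g=cv2.cvtColor(im,cv2.COLOR_BGR2GRAY)
    hs=cv2.cvtColor(im,cv2.COLOR_BGR2HSV)
    for th in(110,):
        n,l,st,ce=cv2.connectedComponentsWithStats((g>th).astype(np.uint8))
        for i in range(1,n):
            if 60<st[i,4]<6000: print(nm,th,st[i],ce[i].round(1),onz(cc,*ce[i],0.006)[:2].round(3))
E
```

```text
top 110 [493   0  19  22 191] [501.8   9.2] [ 1.253 -0.459]
top 110 [539   0  24  18 181] [551.    6.3] [ 1.277 -0.607]
top 110 [468   3   9  17  83] [472.   10.2] [ 1.241 -0.369]
top 110 [592 123   3  22  63] [593.  133.7] [ 0.878 -0.725]
top 110 [581 131   8  21 106] [583.7 139.4] [ 0.858 -0.698]
top 110 [570 138   8  20 102] [573.1 146.5] [ 0.833 -0.667]
top 110 [561 144   7  19  85] [563.6 152.3] [ 0.813 -0.64 ]
top 110 [592 153   4  22  69] [593.9 163.1] [ 0.79  -0.725]
top 110 [581 159   8  21 114] [584.2 168.3] [ 0.772 -0.697]
top 110 [571 165   7  21  94] [573.6 173.9] [ 0.752 -0.668]
top 110 [561 170   7  20  90] [563.8 178.6] [ 0.736 -0.64 ]
top 110 [275 176  18  16 243] [283.7 183.2] [0.648 0.139]
top 110 [477 176  12  13 126] [482.6 182.2] [ 0.704 -0.414]
top 110 [316 179  18  18 256] [324.3 187.3] [0.647 0.025]
top 110 [351 179  19  17 250] [360.1 186.6] [ 0.659 -0.074]
top 110 [593 183   4  23  82] [594.6 193.5] [ 0.701 -0.725]
top 110 [582 188   8  22 113] [585.1 197.6] [ 0.687 -0.698]
top 110 [571 193   8  21 108] [574.1 202.1] [ 0.671 -0.668]
top 110 [562 198   7  19
[... 737 characters left out ...]
 [142.   48.7] [ 0.519 -1.281]
scene 110 [210  50  60  22 422] [234.6  60. ] [ 0.276 -0.921]
scene 110 [ 79  72  21  34 366] [89.3 88.7] [ 0.816 -1.015]
scene 110 [64 77 12 18 80] [69.4 83.9] [ 0.861 -1.104]
scene 110 [239 125  23  16 205] [249.8 133. ] [ 0.531 -0.388]
scene 110 [ 241  139  111   91 3292] [291.8 176.6] [ 0.563 -0.128]
scene 110 [  0 204  12  14  73] [  3.5 210.4] [ 1.183 -0.448]
scene 110 [548 302  37  32 126] [568.4 318.4] [0.426 0.547]
scene 110 [ 11 314  29  35 237] [ 25.5 329.2] [ 1.213 -0.048]
scene 110 [227 345  15  21  68] [235.1 355.7] [0.943 0.234]
scene 110 [358 359  11  14  69] [362.5 365.6] [0.785 0.382]
scene 110 [489 378  21  22  63] [498.4 390. ] [0.644 0.547]
```

View pics/crop1.png

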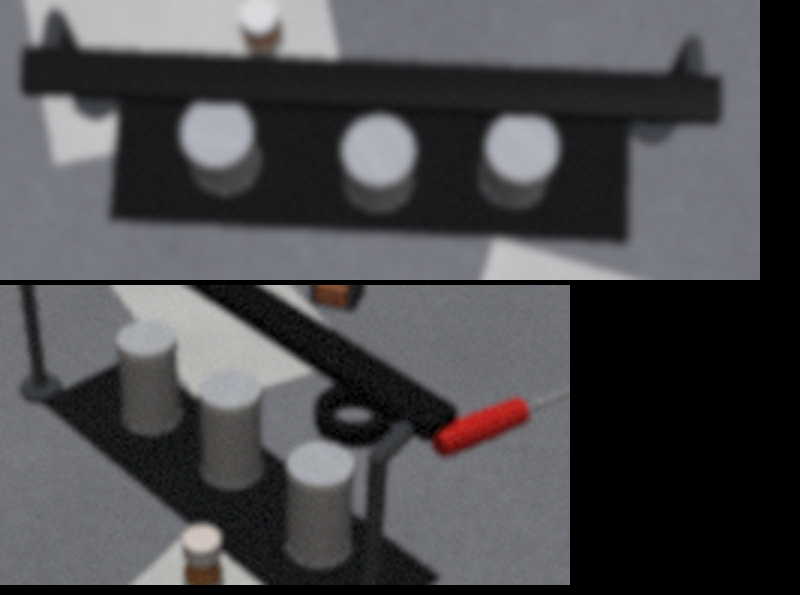

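The cans' top discs are clear in both views, with crop centres at (216,133), (379,150), (522,147) in the top view and (147,338), (230,390), (321,464) in the scene view. I'll triangulate these along with the mat, bar, tray and dish.

```bash
cat >> h.py <<'E'
def tri(obs):
    A=np.zeros((3,3));b=np.zeros(3);
    for c,u,v in obs:
        o,d=ray(c,u,v);d=d/np.linalg.norm(d);P=np.eye(3)-np.outer(d,d);A+=P;b+=P@o
    p=np.linalg.solve(A,b)
    return p,[np.round(np.array(proj(c,p))-(u,v),1) for c,u,v in obs]
E
python3 - <<'E'
from h import *
t=cam('top');s=cam('scene')
T=lambda x,y:(t,230+(x+.5)/4-.5,150+(y+.5)/4-.5)
S=lambda x,y:(s,230+(x+.5)/3-.5,155+(y-285+.5)/3-.5)
for n,a,b in(('L',(217,132),(147,338)),('M',(379,150),(230,390)),('R',(522,147),(321,464))): pass
# scene looks from behind: its left can is -y (right in top)
for n,a,b in(('-y',(522,147),(147,338)),('mid',(379,150),(230,390)),('+y',(217,132),(321,464))):
    p,e=tri([T(*a),S(*b)]);print(n,p.round(4),*e,onz(*T(*a),.086).round(4),onz(*S(*b),.086).round(4))
print('base from scene(z=.006, axis)',[onz(*S(x,y-9),.006).round(4) for x,y in((152,434),(232,488),(319,567))])
for a in((111,219),(627,242)): print('mat near corners',onz(*T(*a),.006).round(4))
for a in((20,47),(22,92),(722,76),(720,122)): print('bar top',onz(*T(*a),.196).round(4))
f=t['frame'];hsv=cv2.cvtColor(f,cv2.COLOR_RGB2HSV);g=cv2.cvtColor(f,cv2.COLOR_RGB2GRAY)
for nm,(x0,y0,x1,y1) in dict(tray=(440,220,510,295),dish=(160,200,228,268)).items():
    sub=g[y0:y1,x0:x1]
    th,_=cv2.threshold(sub,0,255,cv2.THRESH_OTSU)
    m=(sub>th).astype(np.uint8);cs,_=cv2.findContours(m,cv2.RETR_EXTERNAL,cv2.CHAIN_APPROX_NONE);k=max(cs,key=cv2.contourArea)
    r=cv2.minAreaRect(k);print(nm,th,r)
    bx=cv2.boxPoints(r)+(x0,y0)
    for q in bx: print('  ',onz(t,*q,.019)[:2].round(4))
    print('  c',onz(t,r[0][0]+x0,r[0][1]+y0,.019).round(4))
ss=s['frame'][:,:,::-1]
im=np.zeros((590,800,3),np.uint8)
im[:288,:360]=cv2.resize(ss[105:153,225:285],None,fx=6,fy=6,interpolation=cv2.INTER_CUBIC)
im[290:570,:360]=cv2.resize(ss[235:305,425:515],None,fx=4,fy=4,interpolation=cv2.INTER_CUBIC)
im[:300,400:700]=cv2.resize(f[220:295,438:513,::-1],None,fx=4,fy=4,interpolation=cv2.INTER_CUBIC)
im[305:581,400:676]=cv2.resize(f[200:269,160:229,::-1],None,fx=4,fy=4,interpolation=cv2.INTER_CUBIC)
cv2.imwrite('pics/crop2.png',im)
E
```

```text
-y [ 0.6388 -0.0699  0.0856] [ 0. -0.] [0. 0.] [ 0.6387 -0.0699  0.086 ] [ 0.6391 -0.0695  0.086 ]
mid [0.628  0.0229 0.085 ] [-0.  0.] [-0. -0.] [0.6278 0.0228 0.086 ] [0.6287 0.024  0.086 ]
+y [0.6298 0.1295 0.0855] [-0.  0.] [-0. -0.] [0.6297 0.1295 0.086 ] [0.6302 0.13   0.086 ]
base from scene(z=.006, axis) [array([ 0.6449, -0.0621,  0.006 ]), array([0.6342, 0.0311, 0.006 ]), array([0.6372, 0.1388, 0.006 ])]
mat near corners [0.5812 0.2045 0.006 ]
mat near corners [ 0.599  -0.1517  0.006 ]
bar top [0.6431 0.2403 0.196 ]
bar top [0.6155 0.2354 0.196 ]
bar top [ 0.6651 -0.1792  0.196 ]
bar top [ 0.6366 -0.1796  0.196 ]
tray 168.0 ((32.89655303955078, 36.25862503051758), (47.154510498046875, 46.9293212890625), 7.765166282653809)
   [ 0.4328 -0.3206]
   [ 0.5591 -0.3326]
   [ 0.5537 -0.4587]
   [ 0.4279 -0.4442]
  c [ 0.4927 -0.389   0.019 ]
dish 145.0 ((32.5, 31.5), (45.0, 49.0), 90.0)
   [0.5426 0.4436]
   [0.5553 0.3104]
   [0.4336 0.2929]
   [0.4211 0.4234]
  c [0.4875 0.3675 0.019 ]
```

View pics/crop2.png

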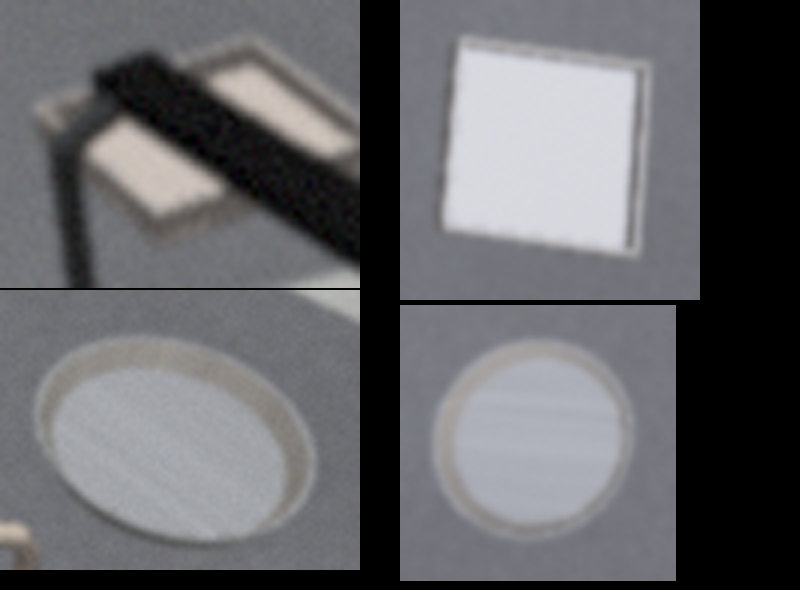

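The triangulated can tops come out at z≈0.0855, as the text says. The tray rim corners in the crop are (457,36), (651,63), (638,256), (441,230), and the dish rim centre is (533,439). Next I'll work out the moves.

```bash
python3 - <<'E'
from h import *
from scipy.spatial.transform import Rotation as Ro
t=cam('top');s=cam('scene')
T=lambda x,y,x0,y0,k:(x0+(x+.5)/k-.5,y0+(y+.5)/k-.5)
C=[onz(t,*T(x-400,y,438,220,4),.02) for x,y in((457,36),(651,63),(638,256),(441,230))]
print('tray',np.round(C,4).tolist(),np.mean(C,0).round(4))
a=T(133,134,160,200,4);b=T(175,149,425,235,4)
print('dish',tri([(t,*a),(s,*b)]),onz(t,*a,.018))
# tray far corner in scene: crop corner (250,38) & (35,105),(160,232)
for x,y in((250,38),(40,108),(160,222)): print('tray scene',onz(s,*T(x,y,225,105,6),.02).round(4))
o=ctrl.get_obs();q=o['eef_rot'];R0=Ro.from_quat([q[1],q[2],q[3],q[0]])
yw=np.arctan2(.0178,.3562);th=np.radians(40)
xh=np.array([np.cos(yw),np.sin(yw),0]);d=np.sin(th)*xh+[0,0,-np.cos(th)]
y=np.array([np.sin(yw),-np.cos(yw),0]);x=np.cross(y,d)
Rt=Ro.from_matrix(np.c_[x,y,d]);w=(Rt*R0.inv()).as_rotvec()
print('w/pi',w/np.pi,np.degrees(np.linalg.norm(w)),'start',o['eef_pos'],o['time_s'])
for n,p in(('A',(.6388,-.0699)),('B',(.628,.0229)),('C',(.6298,.1295))):
    print(n,'grasp',(np.r_[p,.056]+d*.021).round(4),'pre',(np.r_[p,.056]+d*.021-.09*xh).round(4))
E
```

```text
tray [[0.5619, -0.3299, 0.02], [0.556, -0.4609, 0.02], [0.4264, -0.4545, 0.02], [0.431, -0.3244, 0.02]] [ 0.4938 -0.3924  0.02  ]
dish (array([0.48363119, 0.36713952, 0.01492974]), [array([-0.1,  0. ]), array([-0.1, -0. ])]) [0.48334965 0.36609013 0.018     ]
tray scene [ 0.4288 -0.4528  0.02  ]
tray scene [ 0.5541 -0.4567  0.02  ]
tray scene [ 0.5648 -0.3234  0.02  ]
w/pi [ 0.05247687 -0.21721635 -0.11442732] 45.190531365880865 start [ 0.23697792 -0.52383691  0.23118446] 0.4
A grasp [ 0.6523 -0.0692  0.0399] pre [ 0.5624 -0.0737  0.0399]
B grasp [0.6415 0.0236 0.0399] pre [0.5516 0.0191 0.0399]
C grasp [0.6433 0.1302 0.0399] pre [0.5534 0.1257 0.0399]
```

>>> {"op": "servo_tool", "data": {
  "steps": [
    {"dx": 0.13, "dy": 0.18, "wx": 0.0035, "wy": -0.0145, "wz": -0.0076},
    {"dx": 0.26, "dy": 0.36, "wx": 0.007, "wy": -0.029, "wz": -0.0152},
    {"dx": 0.39, "dy": 0.54, "wx": 0.0105, "wy": -0.0434, "wz": -0.0229},
    {"dx": 0.52, "dy": 0.72, "wx": 0.014, "wy": -0.0579, "wz": -0.0305},
    {"dx": 0.65, "dy": 0.9, "wx": 0.0175, "wy": -0.0724, "wz": -0.0381}
  ],
  "jaw": 1
}}

```text
$.steps[0]: bad value
```

>>> {"op": "servo_tool", "data": {
  "steps": [
    {"dx": 0.13, "dy": 0.18, "wx": 0.0035, "wy": -0.0145, "wz": -0.0076},
    {"dx": 0.26, "dy": 0.36, "wx": 0.007, "wy": -0.029, "wz": -0.0152},
    {"dx": 0.39, "dy": 0.54, "wx": 0.0105, "wy": -0.0434, "wz": -0.0229},
    {"dx": 0.52, "dy": 0.72, "wx": 0.014, "wy": -0.0579, "wz": -0.0305},
    {"dx": 0.65, "dy": 0.9, "wx": 0.0175, "wy": -0.0724, "wz": -0.0381}
  ]
}}

```text
$.steps[0]: bad value
```

>>> {"op": "servo_tool", "data": {
  "steps": [
    {"dx": 0.13, "dy": 0.18, "wx": 0.0035, "wy": -0.0145, "wz": -0.0076},
    {"dx": 0.26, "dy": 0.36, "wx": 0.007, "wy": -0.029, "wz": -0.0152},
    {"dx": 0.39, "dy": 0.54, "wx": 0.0105, "wy": -0.0434, "wz": -0.0229},
    {"dx": 0.52, "dy": 0.72, "wx": 0.014, "wy": -0.0579, "wz": -0.0305},
    {"dx": 0.65, "dy": 0.9, "wx": 0.0175, "wy": -0.0724, "wz": -0.0381}
  ]
}}

```text
$.steps[0]: bad value
```

>>> {"op": "servo_tool", "data": {
  "steps": [
    {"dx": 0.13, "dy": 0.18, "dz": 0, "wx": 0.0035, "wy": -0.0145, "wz": -0.0076},
    {"dx": 0.26, "dy": 0.36, "dz": 0, "wx": 0.007, "wy": -0.029, "wz": -0.0152},
    {"dx": 0.39, "dy": 0.54, "dz": 0, "wx": 0.0105, "wy": -0.0434, "wz": -0.0229},
    {"dx": 0.52, "dy": 0.72, "dz": 0, "wx": 0.014, "wy": -0.0579, "wz": -0.0305},
    {"dx": 0.65, "dy": 0.9, "dz": 0, "wx": 0.0175, "wy": -0.0724, "wz": -0.0381}
  ],
  "jaw": 1
}}

```text
time_s: 0.82
eef_pos: [0.3026, -0.4332, 0.2314]
eef_rot: [-0.003, 0.982, 0.15, 0.118]
wrist_force: [-0.3, 0.7, -0.1]
opening: 0.998
grasp_force: 0.0
```

>>> {"op": "servo_tool", "data": {
  "steps": [
    {"dx": 0.13, "dy": 0.18, "dz": 0, "wx": 0.0035, "wy": -0.0145, "wz": -0.0076},
    {"dx": 0.26, "dy": 0.36, "dz": 0, "wx": 0.007, "wy": -0.029, "wz": -0.0152},
    {"dx": 0.39, "dy": 0.54, "dz": 0, "wx": 0.0105, "wy": -0.0434, "wz": -0.0229},
    {"dx": 0.52, "dy": 0.72, "dz": 0, "wx": 0.014, "wy": -0.0579, "wz": -0.0305},
    {"dx": 0.65, "dy": 0.9, "dz": 0, "wx": 0.0175, "wy": -0.0724, "wz": -0.0381}
  ]
}}

```text
time_s: 1.23
eef_pos: [0.3675, -0.3433, 0.2316]
eef_rot: [-0.005, 0.969, 0.087, 0.232]
wrist_force: [0.2, -0.3, 0.8]
opening: 1.0
grasp_force: 0.0
```

>>> {"op": "servo_tool", "data": {
  "steps": [
    {"dx": 0.13, "dy": 0.18, "dz": 0, "wx": 0.0035, "wy": -0.0145, "wz": -0.0076},
    {"dx": 0.26, "dy": 0.36, "dz": 0, "wx": 0.007, "wy": -0.029, "wz": -0.0152},
    {"dx": 0.39, "dy": 0.54, "dz": 0, "wx": 0.0105, "wy": -0.0434, "wz": -0.0229},
    {"dx": 0.52, "dy": 0.72, "dz": 0, "wx": 0.014, "wy": -0.0579, "wz": -0.0305},
    {"dx": 0.65, "dy": 0.9, "dz": 0, "wx": 0.0175, "wy": -0.0724, "wz": -0.0381}
  ]
}}

```text
time_s: 1.65
eef_pos: [0.4324, -0.2533, 0.2316]
eef_rot: [-0.008, 0.939, 0.023, 0.343]
wrist_force: [0.1, 0.0, 0.2]
opening: 0.999
grasp_force: 0.0
```

>>> {"op": "servo_tool", "data": {
  "steps": [
    {"dx": 0.13, "dy": 0.18, "dz": 0, "wx": 0, "wy": 0, "wz": 0},
    {"dx": 0.26, "dy": 0.36, "dz": 0, "wx": 0, "wy": 0, "wz": 0},
    {"dx": 0.39, "dy": 0.54, "dz": 0, "wx": 0, "wy": 0, "wz": 0},
    {"dx": 0.52, "dy": 0.72, "dz": 0, "wx": 0, "wy": 0, "wz": 0},
    {"dx": 0.65, "dy": 0.9, "dz": 0, "wx": 0, "wy": 0, "wz": 0}
  ]
}}

```text
time_s: 2.07
eef_pos: [0.4975, -0.1631, 0.2316]
eef_rot: [-0.008, 0.939, 0.024, 0.342]
wrist_force: [0.3, -0.0, -0.7]
opening: 1.001
grasp_force: 0.0
```

>>> {"op": "servo_tool", "data": {
  "steps": [
    {"dx": 0.13, "dy": 0.18, "dz": 0, "wx": 0, "wy": 0, "wz": 0},
    {"dx": 0.26, "dy": 0.36, "dz": 0, "wx": 0, "wy": 0, "wz": 0},
    {"dx": 0.39, "dy": 0.54, "dz": 0, "wx": 0, "wy": 0, "wz": 0},
    {"dx": 0.52, "dy": 0.72, "dz": 0, "wx": 0, "wy": 0, "wz": 0},
    {"dx": 0.65, "dy": 0.9, "dz": 0, "wx": 0, "wy": 0, "wz": 0}
  ]
}}

```text
time_s: 2.48
eef_pos: [0.5626, -0.0728, 0.2317]
eef_rot: [-0.008, 0.939, 0.024, 0.342]
wrist_force: [-0.4, 0.2, -1.1]
opening: 1.0
grasp_force: 0.0
```

>>> {"op": "servo_tool", "data": {
  "steps": [
    {"dx": 0, "dy": 0, "dz": -0.2, "wx": 0, "wy": 0, "wz": 0},
    {"dx": 0, "dy": 0, "dz": -0.4, "wx": 0, "wy": 0, "wz": 0},
    {"dx": 0, "dy": 0, "dz": -0.6, "wx": 0, "wy": 0, "wz": 0},
    {"dx": 0, "dy": 0, "dz": -0.8, "wx": 0, "wy": 0, "wz": 0},
    {"dx": 0, "dy": 0, "dz": -0.96, "wx": 0, "wy": 0, "wz": 0}
  ]
}}

```text
time_s: 2.9
eef_pos: [0.5615, -0.0735, 0.1339]
eef_rot: [-0.009, 0.94, 0.024, 0.341]
wrist_force: [0.9, 0.5, 0.7]
opening: 1.002
grasp_force: 0.0
```

>>> {"op": "servo_tool", "data": {
  "steps": [
    {"dx": 0, "dy": 0, "dz": -0.2, "wx": 0, "wy": 0, "wz": 0},
    {"dx": 0, "dy": 0, "dz": -0.4, "wx": 0, "wy": 0, "wz": 0},
    {"dx": 0, "dy": 0, "dz": -0.6, "wx": 0, "wy": 0, "wz": 0},
    {"dx": 0, "dy": 0, "dz": -0.8, "wx": 0, "wy": 0, "wz": 0},
    {"dx": 0, "dy": 0, "dz": -0.96, "wx": 0, "wy": 0, "wz": 0}
  ]
}}

```text
time_s: 3.32
eef_pos: [0.5617, -0.074, 0.038]
eef_rot: [-0.008, 0.94, 0.024, 0.341]
wrist_force: [0.5, 0.2, -0.4]
opening: 1.0
grasp_force: 0.0
```

```bash
python3 - <<'E'
from h import *
w=cam('wrist');s=cam('scene')
cv2.imwrite('pics/w1.png',np.vstack([w['frame'][:,:,::-1],cv2.resize(s['frame'][140:260,200:440,::-1],(400,200),interpolation=cv2.INTER_CUBIC) if 0 else np.hstack([cv2.resize(s['frame'][140:260,200:440,::-1],(400,200)),np.zeros((200,240,3),np.uint8)])]))
for n,p in(('A',(.6388,-.0699)),('B',(.628,.0229)),('C',(.6298,.1295))): print(n,[np.round(proj(w,(*p,z)),0) for z in(.006,.086)])
E
```

```text
A [array([319., 155.]), array([319.,  68.])]
B [array([195., 162.]), array([131.,  77.])]
C [array([ 57., 154.]), array([-75.,  67.])]
```

View pics/w1.png

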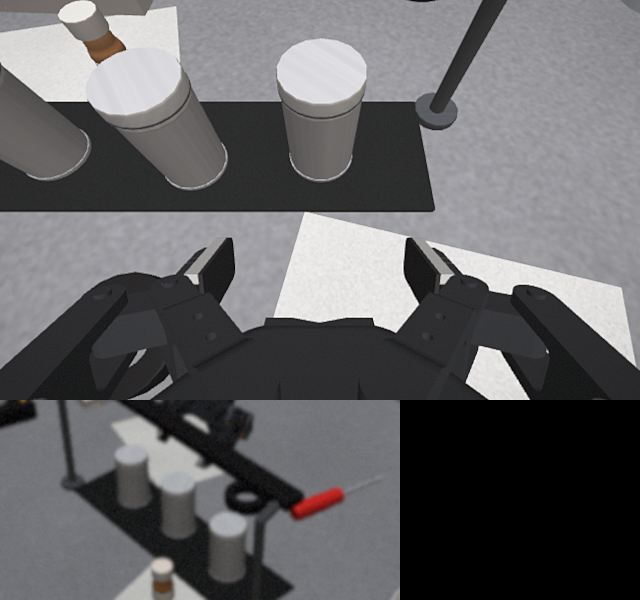

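The wrist view has can A's top at (321,70), against a predicted (319,68), and it sits midway between the fingers. The measurements hold to about 1 mm, so I'll move in, grip and lift.

>>> {"op": "servo_tool", "data": {
  "steps": [
    {"dx": 0.18, "dy": 0.008, "dz": 0, "wx": 0, "wy": 0, "wz": 0},
    {"dx": 0.36, "dy": 0.016, "dz": 0, "wx": 0, "wy": 0, "wz": 0},
    {"dx": 0.54, "dy": 0.024, "dz": 0, "wx": 0, "wy": 0, "wz": 0},
    {"dx": 0.74, "dy": 0.032, "dz": 0, "wx": 0, "wy": 0, "wz": 0},
    {"dx": 0.9, "dy": 0.04, "dz": 0, "wx": 0, "wy": 0, "wz": 0}
  ]
}}

```text
time_s: 3.83
eef_pos: [0.6542, -0.0702, 0.0413]
eef_rot: [-0.008, 0.939, 0.024, 0.343]
wrist_force: [0.2, 0.3, 0.3]
opening: 0.999
grasp_force: 0.0
```

>>> {"op": "servo_tool", "data": {
  "steps": [
    {"dx": 0, "dy": 0, "dz": 0, "wx": 0, "wy": 0, "wz": 0},
    {"dx": 0, "dy": 0, "dz": 0, "wx": 0, "wy": 0, "wz": 0},
    {"dx": 0, "dy": 0, "dz": 0, "wx": 0, "wy": 0, "wz": 0},
    {"dx": 0, "dy": 0, "dz": 0, "wx": 0, "wy": 0, "wz": 0},
    {"dx": 0, "dy": 0, "dz": 0, "wx": 0, "wy": 0, "wz": 0}
  ],
  "jaw": 0
}}

```text
time_s: 4.25
eef_pos: [0.6515, -0.0699, 0.0398]
eef_rot: [-0.009, 0.939, 0.023, 0.342]
wrist_force: [-4.2, 0.6, 5.9]
opening: 0.527
grasp_force: 61.1
```

>>> {"op": "servo_tool", "data": {
  "steps": [
    {"dx": 0, "dy": 0, "dz": 0, "wx": 0, "wy": 0, "wz": 0},
    {"dx": 0, "dy": 0, "dz": 0, "wx": 0, "wy": 0, "wz": 0},
    {"dx": 0, "dy": 0, "dz": 0, "wx": 0, "wy": 0, "wz": 0},
    {"dx": 0, "dy": 0, "dz": 0, "wx": 0, "wy": 0, "wz": 0},
    {"dx": 0, "dy": 0, "dz": 0, "wx": 0, "wy": 0, "wz": 0}
  ]
}}

```text
time_s: 4.67
eef_pos: [0.6517, -0.07, 0.0398]
eef_rot: [-0.009, 0.939, 0.023, 0.342]
wrist_force: [-2.5, 0.5, 6.6]
opening: 0.521
grasp_force: 61.3
```

>>> {"op": "servo_tool", "data": {
  "steps": [
    {"dx": 0, "dy": 0, "dz": 0.03, "wx": 0, "wy": 0, "wz": 0},
    {"dx": 0, "dy": 0, "dz": 0.1, "wx": 0, "wy": 0, "wz": 0},
    {"dx": 0, "dy": 0, "dz": 0.17, "wx": 0, "wy": 0, "wz": 0},
    {"dx": 0, "dy": 0, "dz": 0.23, "wx": 0, "wy": 0, "wz": 0},
    {"dx": 0, "dy": 0, "dz": 0.25, "wx": 0, "wy": 0, "wz": 0}
  ]
}}

```text
time_s: 5.08
eef_pos: [0.6518, -0.0701, 0.0649]
eef_rot: [-0.008, 0.939, 0.024, 0.342]
wrist_force: [-0.8, 0.4, -2.0]
opening: 0.523
grasp_force: 61.1
```

```bash
cat > weigh.py <<'E'
from h import *
vision.camera('wrist');F=[]
for i in range(12):
    c=vision.camera('wrist');o=ctrl.get_obs();F.append(np.r_[o['wrist_force'],o['torque'],o['joint_efforts'][1:3]])
print(np.mean(F,0).round(2),np.std(F,0).round(2),o['eef_pos'].round(4),o['time_s'],o['opening'])
E
python3 weigh.py
```

```text
[-1.500e-01 -1.100e-01 -7.100e-01 -3.000e-02  3.900e-01  1.000e-02
 -4.131e+01 -2.538e+01] [0.5  0.58 0.49 0.03 0.03 0.03 0.15 0.09] [ 0.652  -0.0699  0.0642] 5.7333 0.5168533231462307
```

>>> {"op": "servo_tool", "data": {
  "steps": [
    {"dx": 0, "dy": 0, "dz": -0.1, "wx": 0, "wy": 0, "wz": 0},
    {"dx": 0, "dy": 0, "dz": -0.18, "wx": 0, "wy": 0, "wz": 0},
    {"dx": 0, "dy": 0, "dz": -0.22, "wx": 0, "wy": 0, "wz": 0},
    {"dx": 0, "dy": 0, "dz": -0.24, "wx": 0, "wy": 0, "wz": 0},
    {"dx": 0, "dy": 0, "dz": -0.25, "wx": 0, "wy": 0, "wz": 0}
  ]
}}

```text
time_s: 6.15
eef_pos: [0.6524, -0.0699, 0.0397]
eef_rot: [-0.009, 0.939, 0.024, 0.342]
wrist_force: [-5.2, 0.4, 9.1]
opening: 0.523
grasp_force: 61.6
```

>>> {"op": "servo_tool", "data": {
  "steps": [
    {"dx": 0, "dy": 0, "dz": 0, "wx": 0, "wy": 0, "wz": 0},
    {"dx": 0, "dy": 0, "dz": 0, "wx": 0, "wy": 0, "wz": 0},
    {"dx": 0, "dy": 0, "dz": 0, "wx": 0, "wy": 0, "wz": 0},
    {"dx": 0, "dy": 0, "dz": 0, "wx": 0, "wy": 0, "wz": 0},
    {"dx": 0, "dy": 0, "dz": 0, "wx": 0, "wy": 0, "wz": 0}
  ],
  "jaw": 1
}}

```text
time_s: 6.57
eef_pos: [0.6521, -0.07, 0.0394]
eef_rot: [-0.008, 0.939, 0.024, 0.342]
wrist_force: [-0.1, -0.1, -0.1]
opening: 1.002
grasp_force: 0.0
```

>>> {"op": "servo_tool", "data": {
  "steps": [
    {"dx": 0, "dy": 0, "dz": 0, "wx": 0, "wy": 0, "wz": 0},
    {"dx": 0, "dy": 0, "dz": 0, "wx": 0, "wy": 0, "wz": 0},
    {"dx": -0.2, "dy": -0.01, "dz": 0, "wx": 0, "wy": 0, "wz": 0},
    {"dx": -0.45, "dy": -0.02, "dz": 0, "wx": 0, "wy": 0, "wz": 0},
    {"dx": -0.7, "dy": -0.03, "dz": 0, "wx": 0, "wy": 0, "wz": 0}
  ]
}}

```text
time_s: 6.98
eef_pos: [0.5815, -0.0728, 0.0394]
eef_rot: [-0.008, 0.939, 0.024, 0.342]
wrist_force: [0.5, -0.5, 0.2]
opening: 1.005
grasp_force: 0.0
```

>>> {"op": "servo_tool", "data": {
  "steps": [
    {"dx": -0.2, "dy": 0, "dz": 0, "wx": 0, "wy": 0, "wz": 0},
    {"dx": -0.307, "dy": 0.2, "dz": 0, "wx": 0, "wy": 0, "wz": 0},
    {"dx": -0.307, "dy": 0.5, "dz": 0, "wx": 0, "wy": 0, "wz": 0},
    {"dx": -0.307, "dy": 0.75, "dz": 0, "wx": 0, "wy": 0, "wz": 0},
    {"dx": -0.307, "dy": 0.915, "dz": 0, "wx": 0, "wy": 0, "wz": 0}
  ]
}}

```text
time_s: 7.4
eef_pos: [0.5506, 0.0202, 0.0392]
eef_rot: [-0.009, 0.939, 0.024, 0.342]
wrist_force: [0.2, 1.0, -0.2]
opening: 1.004
grasp_force: 0.0
```

```bash
python3 weigh.py; python3 - <<'E'
from h import *
w=cam('wrist');cv2.imwrite('pics/w2.png',w['frame'][:,:,::-1])
for n,p in(('A',(.6388,-.0699)),('B',(.628,.0229)),('C',(.6298,.1295))): print(n,[np.round(proj(w,(*p,z)),0) for z in(.006,.086)])
E
```

```text
[ 2.000e-02 -2.300e-01 -1.000e-02 -1.000e-02  3.100e-01 -1.000e-02
 -3.029e+01 -2.050e+01] [0.35 0.35 0.48 0.04 0.02 0.02 0.07 0.21] [0.5514 0.0181 0.0393] 8.05 0.9965424552147654
A [array([438., 150.]), array([497.,  62.])]
B [array([318., 156.]), array([318.,  71.])]
C [array([181., 149.]), array([113.,  61.])]
```

View pics/w2.png

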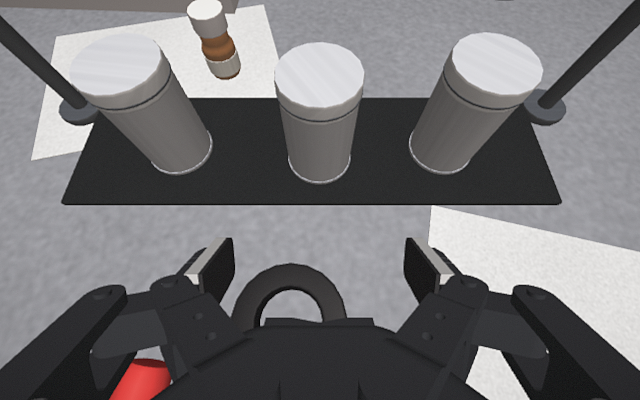

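All three cans stand upright, with tops at (120,66), (320,74) and (497,64) as predicted. Can A weighs about 0.7 N over the unloaded reading. Can B next.

>>> {"op": "servo_tool", "data": {
  "steps": [
    {"dx": 0.18, "dy": 0.008, "dz": 0, "wx": 0, "wy": 0, "wz": 0},
    {"dx": 0.36, "dy": 0.016, "dz": 0, "wx": 0, "wy": 0, "wz": 0},
    {"dx": 0.54, "dy": 0.024, "dz": 0, "wx": 0, "wy": 0, "wz": 0},
    {"dx": 0.74, "dy": 0.032, "dz": 0, "wx": 0, "wy": 0, "wz": 0},
    {"dx": 0.9, "dy": 0.04, "dz": 0, "wx": 0, "wy": 0, "wz": 0}
  ]
}}

```text
time_s: 8.52
eef_pos: [0.6426, 0.0225, 0.0394]
eef_rot: [-0.008, 0.939, 0.024, 0.342]
wrist_force: [-0.6, -0.7, 0.3]
opening: 1.0
grasp_force: 0.0
```

>>> {"op": "servo_tool", "data": {
  "steps": [
    {"dx": 0, "dy": 0, "dz": 0, "wx": 0, "wy": 0, "wz": 0},
    {"dx": 0, "dy": 0, "dz": 0, "wx": 0, "wy": 0, "wz": 0},
    {"dx": 0, "dy": 0, "dz": 0, "wx": 0, "wy": 0, "wz": 0},
    {"dx": 0, "dy": 0, "dz": 0, "wx": 0, "wy": 0, "wz": 0},
    {"dx": 0, "dy": 0, "dz": 0, "wx": 0, "wy": 0, "wz": 0}
  ],
  "jaw": 0
}}

```text
time_s: 8.93
eef_pos: [0.64, 0.0227, 0.0387]
eef_rot: [-0.009, 0.94, 0.023, 0.341]
wrist_force: [-1.1, -0.5, 0.1]
opening: 0.526
grasp_force: 61.4
```

>>> {"op": "servo_tool", "data": {
  "steps": [
    {"dx": 0, "dy": 0, "dz": 0, "wx": 0, "wy": 0, "wz": 0},
    {"dx": 0, "dy": 0, "dz": 0, "wx": 0, "wy": 0, "wz": 0},
    {"dx": 0, "dy": 0, "dz": 0, "wx": 0, "wy": 0, "wz": 0},
    {"dx": 0, "dy": 0, "dz": 0, "wx": 0, "wy": 0, "wz": 0},
    {"dx": 0, "dy": 0, "dz": 0, "wx": 0, "wy": 0, "wz": 0}
  ]
}}

```text
time_s: 9.35
eef_pos: [0.6409, 0.0227, 0.0389]
eef_rot: [-0.009, 0.94, 0.024, 0.342]
wrist_force: [-0.2, -0.0, -2.7]
opening: 0.522
grasp_force: 61.6
```

>>> {"op": "servo_tool", "data": {
  "steps": [
    {"dx": 0, "dy": 0, "dz": 0.03, "wx": 0, "wy": 0, "wz": 0},
    {"dx": 0, "dy": 0, "dz": 0.1, "wx": 0, "wy": 0, "wz": 0},
    {"dx": 0, "dy": 0, "dz": 0.17, "wx": 0, "wy": 0, "wz": 0},
    {"dx": 0, "dy": 0, "dz": 0.23, "wx": 0, "wy": 0, "wz": 0},
    {"dx": 0, "dy": 0, "dz": 0.25, "wx": 0, "wy": 0, "wz": 0}
  ]
}}

```text
time_s: 9.77
eef_pos: [0.6416, 0.0226, 0.065]
eef_rot: [-0.008, 0.939, 0.024, 0.342]
wrist_force: [0.4, -0.3, -2.8]
opening: 0.526
grasp_force: 61.6
```

```bash
python3 weigh.py
```

```text
[-1.400e-01  6.000e-02 -3.250e+00 -3.000e-02  6.300e-01 -0.000e+00
 -4.111e+01 -2.644e+01] [0.52 0.36 0.41 0.03 0.03 0.03 0.16 0.11] [0.6412 0.0226 0.0641] 10.4167 0.5261233103186291
```

B weighs 3.25 N, so it is the half-full one. I'll put it back and go on to C.

>>> {"op": "servo_tool", "data": {
  "steps": [
    {"dx": 0, "dy": 0, "dz": -0.1, "wx": 0, "wy": 0, "wz": 0},
    {"dx": 0, "dy": 0, "dz": -0.18, "wx": 0, "wy": 0, "wz": 0},
    {"dx": 0, "dy": 0, "dz": -0.22, "wx": 0, "wy": 0, "wz": 0},
    {"dx": 0, "dy": 0, "dz": -0.24, "wx": 0, "wy": 0, "wz": 0},
    {"dx": 0, "dy": 0, "dz": -0.25, "wx": 0, "wy": 0, "wz": 0}
  ]
}}

```text
time_s: 10.83
eef_pos: [0.6411, 0.0226, 0.0389]
eef_rot: [-0.008, 0.94, 0.023, 0.342]
wrist_force: [-0.4, -1.1, -2.3]
opening: 0.525
grasp_force: 61.6
```

>>> {"op": "servo_tool", "data": {
  "steps": [
    {"dx": 0, "dy": 0, "dz": 0, "wx": 0, "wy": 0, "wz": 0},
    {"dx": 0, "dy": 0, "dz": 0, "wx": 0, "wy": 0, "wz": 0},
    {"dx": 0, "dy": 0, "dz": 0, "wx": 0, "wy": 0, "wz": 0},
    {"dx": 0, "dy": 0, "dz": 0, "wx": 0, "wy": 0, "wz": 0},
    {"dx": 0, "dy": 0, "dz": 0, "wx": 0, "wy": 0, "wz": 0}
  ],
  "jaw": 1
}}

```text
time_s: 11.25
eef_pos: [0.6418, 0.0225, 0.04]
eef_rot: [-0.008, 0.939, 0.024, 0.342]
wrist_force: [-0.2, 0.1, 1.1]
opening: 1.002
grasp_force: 0.0
```

>>> {"op": "servo_tool", "data": {
  "steps": [
    {"dx": 0, "dy": 0, "dz": 0, "wx": 0, "wy": 0, "wz": 0},
    {"dx": 0, "dy": 0, "dz": 0, "wx": 0, "wy": 0, "wz": 0},
    {"dx": -0.2, "dy": -0.01, "dz": 0, "wx": 0, "wy": 0, "wz": 0},
    {"dx": -0.45, "dy": -0.02, "dz": 0, "wx": 0, "wy": 0, "wz": 0},
    {"dx": -0.7, "dy": -0.03, "dz": 0, "wx": 0, "wy": 0, "wz": 0}
  ]
}}

```text
time_s: 11.67
eef_pos: [0.5709, 0.0195, 0.0395]
eef_rot: [-0.008, 0.939, 0.024, 0.342]
wrist_force: [-0.6, -1.0, -0.4]
opening: 1.002
grasp_force: 0.0
```

>>> {"op": "servo_tool", "data": {
  "steps": [
    {"dx": -0.19, "dy": 0, "dz": 0, "wx": 0, "wy": 0, "wz": 0},
    {"dx": -0.19, "dy": 0.2, "dz": 0, "wx": 0, "wy": 0, "wz": 0},
    {"dx": -0.19, "dy": 0.5, "dz": 0, "wx": 0, "wy": 0, "wz": 0},
    {"dx": -0.19, "dy": 0.8, "dz": 0, "wx": 0, "wy": 0, "wz": 0},
    {"dx": -0.19, "dy": 1.0, "dz": 0, "wx": 0, "wy": 0, "wz": 0}
  ]
}}

```text
time_s: 12.08
eef_pos: [0.5522, 0.1178, 0.0396]
eef_rot: [-0.009, 0.939, 0.024, 0.342]
wrist_force: [0.9, -0.8, -0.3]
opening: 1.002
grasp_force: 0.0
```

>>> {"op": "servo_tool", "data": {
  "steps": [
    {"dx": 0, "dy": 0.05, "dz": 0, "wx": 0, "wy": 0, "wz": 0},
    {"dx": 0, "dy": 0.05, "dz": 0, "wx": 0, "wy": 0, "wz": 0},
    {"dx": 0, "dy": 0.05, "dz": 0, "wx": 0, "wy": 0, "wz": 0},
    {"dx": 0, "dy": 0.05, "dz": 0, "wx": 0, "wy": 0, "wz": 0},
    {"dx": 0, "dy": 0.05, "dz": 0, "wx": 0, "wy": 0, "wz": 0}
  ]
}}

```text
time_s: 12.5
eef_pos: [0.5527, 0.12, 0.0395]
eef_rot: [-0.008, 0.939, 0.023, 0.342]
wrist_force: [0.2, -0.1, -0.1]
opening: 0.999
grasp_force: 0.0
```

```bash
python3 - <<'E'
from h import *
w=cam('wrist');cv2.imwrite('pics/w3.png',w['frame'][:,:,::-1]);print(ctrl.get_obs()['q'].round(3))
for n,p in(('A',(.6388,-.0699)),('B',(.628,.0229)),('C',(.6298,.1295))): print(n,[np.round(proj(w,(*p,z)),0) for z in(.006,.086)])
E
```

```text
[-0.022  0.218  2.258  2.196  0.056 -0.681]
A [array([572., 157.]), array([699.,  72.])]
B [array([452., 164.]), array([520.,  80.])]
C [array([312., 156.]), array([309.,  70.])]
```

View pics/w3.png

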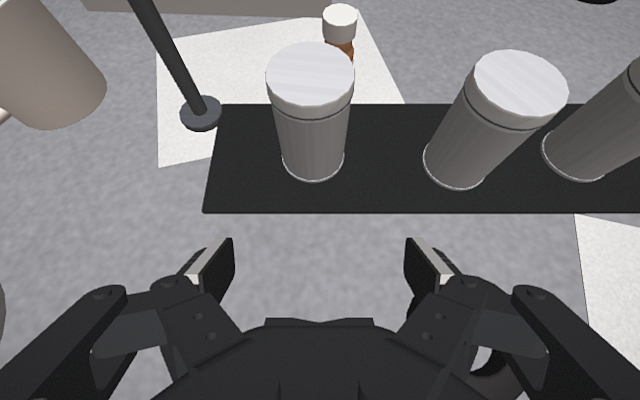

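Cans A and B stand upright after being put back. C's top is at (310,72), about 5 mm to the left of the finger midline, so I'll correct for that. The wrist is near its singularity, so I'll also reduce the tilt to 35°.

>>> {"op": "servo_tool", "data": {
  "steps": [
    {"dx": 0, "dy": 0.03, "dz": 0, "wx": -0.0004, "wy": 0.007, "wz": 0},
    {"dx": 0.05, "dy": 0.05, "dz": 0, "wx": -0.0008, "wy": 0.015, "wz": 0},
    {"dx": 0.2, "dy": 0.06, "dz": 0, "wx": -0.0014, "wy": 0.0277, "wz": 0},
    {"dx": 0.35, "dy": 0.07, "dz": 0, "wx": -0.0014, "wy": 0.0277, "wz": 0},
    {"dx": 0.5, "dy": 0.075, "dz": 0, "wx": -0.0014, "wy": 0.0277, "wz": 0}
  ]
}}

```text
time_s: 12.97
eef_pos: [0.569, 0.1361, 0.0417]
eef_rot: [-0.027, 0.943, 0.03, 0.332]
wrist_force: [-1.0, 0.1, 0.2]
opening: 1.0
grasp_force: 0.0
```

>>> {"op": "servo_tool", "data": {
  "steps": [
    {"dx": 0.1, "dy": 0.005, "dz": 0, "wx": 0, "wy": 0, "wz": 0},
    {"dx": 0.2, "dy": 0.01, "dz": 0, "wx": 0, "wy": 0, "wz": 0},
    {"dx": 0.3, "dy": 0.015, "dz": 0, "wx": 0, "wy": 0, "wz": 0},
    {"dx": 0.385, "dy": 0.02, "dz": 0, "wx": 0, "wy": 0, "wz": 0},
    {"dx": 0.385, "dy": 0.02, "dz": 0, "wx": 0, "wy": 0, "wz": 0}
  ]
}}

```text
time_s: 13.38
eef_pos: [0.6096, 0.1377, 0.0427]
eef_rot: [-0.026, 0.942, 0.03, 0.333]
wrist_force: [0.2, 0.4, 0.2]
opening: 1.003
grasp_force: 0.0
```

```bash
python3 - <<'E'
from h import *
o=ctrl.get_obs();print(o['q'].round(3),o['eef_pos'].round(4),o['eef_rot'].round(3),o['wrist_force'].round(1))
E
```

```text
[-0.006  0.304  2.11   0.975  0.089  0.554] [0.6096 0.1377 0.0427] [-0.026  0.942  0.03   0.333] [0.2 0.4 0.2]
```

>>> {"op": "servo_tool", "data": {
  "steps": [
    {"dx": 0, "dy": 0, "dz": 0, "wx": 0, "wy": 0, "wz": 0},
    {"dx": 0, "dy": 0, "dz": 0, "wx": 0, "wy": 0, "wz": 0},
    {"dx": 0, "dy": 0, "dz": 0, "wx": 0, "wy": 0, "wz": 0},
    {"dx": 0, "dy": 0, "dz": 0, "wx": 0, "wy": 0, "wz": 0},
    {"dx": 0, "dy": 0, "dz": 0, "wx": 0, "wy": 0, "wz": 0}
  ]
}}

```text
time_s: 13.8
eef_pos: [0.6073, 0.1387, 0.0419]
eef_rot: [-0.027, 0.942, 0.031, 0.332]
wrist_force: [0.4, 0.8, -0.5]
opening: 1.002
grasp_force: 0.0
```

```bash
cat > err.py <<'E'
from h import *
import sys
from scipy.spatial.transform import Rotation as Ro
# usage: err.py tilt_deg yaw_deg x y z
a=list(map(float,sys.argv[1:]))
o=ctrl.get_obs();q=o['eef_rot'];R0=Ro.from_quat([q[1],q[2],q[3],q[0]])
yw=np.radians(a[1]);th=np.radians(a[0])
xh=np.array([np.cos(yw),np.sin(yw),0]);d=np.sin(th)*xh+[0,0,-np.cos(th)]
y=np.array([np.sin(yw),-np.cos(yw),0]);Rt=Ro.from_matrix(np.c_[np.cross(y,d),y,d])
print('q',o['q'].round(3),'pos',o['eef_pos'].round(4),'t',o['time_s'],'F',o['wrist_force'].round(1))
print('tool z',R0.apply([0,0,1]).round(3),'tool y',R0.apply([0,1,0]).round(3))
print('need d/0.1',((np.array(a[2:])-o['eef_pos'])*10).round(3),'w/pi',((Rt*R0.inv()).as_rotvec()/np.pi).round(4))
E
python3 err.py 35 2.86 .641 .1297 .040
```

```text
q [-0.004  0.302  2.114  0.979  0.089  0.55 ] pos [0.6073 0.1387 0.0419] t 13.8 F [ 0.4  0.8 -0.5]
tool z [ 0.624  0.071 -0.778] tool y [ 0.076 -0.997 -0.03 ]
need d/0.1 [ 0.337 -0.09  -0.019] w/pi [-0.0109  0.0209 -0.0079]
```

>>> {"op": "servo_tool", "data": {
  "steps": [
    {"dx": 0, "dy": -0.03, "dz": 0, "wx": -0.003, "wy": 0.006, "wz": -0.002},
    {"dx": 0.03, "dy": -0.06, "dz": -0.01, "wx": -0.006, "wy": 0.012, "wz": -0.004},
    {"dx": 0.06, "dy": -0.09, "dz": -0.02, "wx": -0.0109, "wy": 0.0209, "wz": -0.0079},
    {"dx": 0.1, "dy": -0.09, "dz": -0.02, "wx": -0.0109, "wy": 0.0209, "wz": -0.0079},
    {"dx": 0.1, "dy": -0.09, "dz": -0.02, "wx": -0.0109, "wy": 0.0209, "wz": -0.0079}
  ]
}}

```text
time_s: 14.22
eef_pos: [0.6182, 0.1294, 0.0404]
eef_rot: [-0.007, 0.953, 0.024, 0.301]
wrist_force: [-0.7, 0.7, -0.1]
opening: 0.998
grasp_force: 0.0
```

```bash
python3 err.py 35 2.86 .641 .1297 .040
```

```text
q [0.007 0.32  2.048 0.145 0.164 1.392] pos [0.6182 0.1294 0.0404] t 14.2167 F [-0.7  0.7 -0.1]
tool z [ 0.573  0.027 -0.819] tool y [ 0.049 -0.999  0.001]
need d/0.1 [ 0.228  0.003 -0.004] w/pi [0.0003 0.0001 0.0002]
```

>>> {"op": "servo_tool", "data": {
  "steps": [
    {"dx": 0.08, "dy": 0, "dz": 0, "wx": 0, "wy": 0, "wz": 0},
    {"dx": 0.16, "dy": 0, "dz": 0, "wx": 0, "wy": 0, "wz": 0},
    {"dx": 0.225, "dy": 0, "dz": 0, "wx": 0, "wy": 0, "wz": 0},
    {"dx": 0.225, "dy": 0, "dz": 0, "wx": 0, "wy": 0, "wz": 0},
    {"dx": 0.225, "dy": 0, "dz": 0, "wx": 0, "wy": 0, "wz": 0}
  ]
}}

```text
time_s: 14.63
eef_pos: [0.6405, 0.1297, 0.0398]
eef_rot: [-0.008, 0.953, 0.024, 0.301]
wrist_force: [-0.5, 0.9, -0.1]
opening: 0.999
grasp_force: 0.0
```

>>> {"op": "servo_tool", "data": {
  "steps": [
    {"dx": 0, "dy": 0, "dz": 0, "wx": 0, "wy": 0, "wz": 0},
    {"dx": 0, "dy": 0, "dz": 0, "wx": 0, "wy": 0, "wz": 0},
    {"dx": 0, "dy": 0, "dz": 0, "wx": 0, "wy": 0, "wz": 0},
    {"dx": 0, "dy": 0, "dz": 0, "wx": 0, "wy": 0, "wz": 0},
    {"dx": 0, "dy": 0, "dz": 0, "wx": 0, "wy": 0, "wz": 0}
  ],
  "jaw": 0
}}

```text
time_s: 15.05
eef_pos: [0.6402, 0.1297, 0.0401]
eef_rot: [-0.008, 0.953, 0.024, 0.301]
wrist_force: [-0.5, 0.3, 0.5]
opening: 0.526
grasp_force: 61.6
```

>>> {"op": "servo_tool", "data": {
  "steps": [
    {"dx": 0, "dy": 0, "dz": 0, "wx": 0, "wy": 0, "wz": 0},
    {"dx": 0, "dy": 0, "dz": 0, "wx": 0, "wy": 0, "wz": 0},
    {"dx": 0, "dy": 0, "dz": 0, "wx": 0, "wy": 0, "wz": 0},
    {"dx": 0, "dy": 0, "dz": 0, "wx": 0, "wy": 0, "wz": 0},
    {"dx": 0, "dy": 0, "dz": 0, "wx": 0, "wy": 0, "wz": 0}
  ]
}}

```text
time_s: 15.47
eef_pos: [0.6402, 0.1297, 0.0401]
eef_rot: [-0.008, 0.953, 0.024, 0.301]
wrist_force: [-3.0, -0.4, 4.4]
opening: 0.525
grasp_force: 61.9
```

>>> {"op": "servo_tool", "data": {
  "steps": [
    {"dx": 0, "dy": 0, "dz": 0.03, "wx": 0, "wy": 0, "wz": 0},
    {"dx": 0, "dy": 0, "dz": 0.1, "wx": 0, "wy": 0, "wz": 0},
    {"dx": 0, "dy": 0, "dz": 0.17, "wx": 0, "wy": 0, "wz": 0},
    {"dx": 0, "dy": 0, "dz": 0.23, "wx": 0, "wy": 0, "wz": 0},
    {"dx": 0, "dy": 0, "dz": 0.25, "wx": 0, "wy": 0, "wz": 0}
  ]
}}

```text
time_s: 15.88
eef_pos: [0.6408, 0.1297, 0.0664]
eef_rot: [-0.007, 0.953, 0.024, 0.302]
wrist_force: [1.4, 0.2, -5.6]
opening: 0.523
grasp_force: 61.9
```

```bash
python3 weigh.py; python3 err.py 35 2.86 .641 .1297 .065
```

```text
[ 3.500e-01 -1.100e-01 -5.720e+00 -4.000e-02  8.000e-01  0.000e+00
 -4.573e+01 -2.950e+01] [0.41 0.57 0.4  0.02 0.04 0.03 0.16 0.14] [0.6401 0.1297 0.0648] 16.5333 0.5255268700559839
q [0.006 0.302 1.995 0.108 0.235 1.43 ] pos [0.6401 0.1297 0.0648] t 16.5333 F [ 0.9 -1.1 -5.1]
tool z [ 0.573  0.029 -0.819] tool y [ 0.05  -0.999 -0.   ]
need d/0.1 [0.009 0.    0.002] w/pi [-0.  0.  0.]
```

C weighs 5.7 N, so it is the full one and A is the empty one. I'll carry C to the tray, starting with a diagonal retreat.

>>> {"op": "servo_tool", "data": {
  "steps": [
    {"dx": -0.1, "dy": 0, "dz": 0.1, "wx": 0, "wy": 0, "wz": 0},
    {"dx": -0.3, "dy": 0, "dz": 0.3, "wx": 0, "wy": 0, "wz": 0},
    {"dx": -0.55, "dy": 0, "dz": 0.55, "wx": 0, "wy": 0, "wz": 0},
    {"dx": -0.8, "dy": 0, "dz": 0.8, "wx": 0, "wy": 0, "wz": 0},
    {"dx": -1.0, "dy": 0, "dz": 1.0, "wx": 0, "wy": 0, "wz": 0}
  ]
}}

```text
time_s: 16.95
eef_pos: [0.5386, 0.1297, 0.1658]
eef_rot: [-0.007, 0.953, 0.024, 0.301]
wrist_force: [0.7, -0.4, -5.4]
opening: 0.522
grasp_force: 63.5
```

```bash
python3 err.py 35 -47 .501 -.399 .165
```

```text
q [ 0.008 -0.124  2.193  0.054  0.462  1.488] pos [0.5386 0.1297 0.1658] t 16.95 F [ 0.7 -0.4 -5.4]
tool z [ 0.573  0.029 -0.819] tool y [ 0.05  -0.999  0.   ]
need d/0.1 [-0.376 -5.287 -0.008] w/pi [ 0.     0.    -0.277]
```

Now six travel calls, turning −8.3° in each.

>>> {"op": "servo_tool", "data": {
  "steps": [
    {"dx": 0, "dy": -0.12, "dz": 0, "wx": 0, "wy": 0, "wz": -0.006},
    {"dx": 0, "dy": -0.3, "dz": 0, "wx": 0, "wy": 0, "wz": -0.015},
    {"dx": 0, "dy": -0.5, "dz": 0, "wx": 0, "wy": 0, "wz": -0.026},
    {"dx": 0, "dy": -0.7, "dz": 0, "wx": 0, "wy": 0, "wz": -0.036},
    {"dx": 0, "dy": -0.9, "dz": 0, "wx": 0, "wy": 0, "wz": -0.046}
  ]
}}

```text
time_s: 17.37
eef_pos: [0.5401, 0.0388, 0.165]
eef_rot: [0.015, 0.953, -0.046, 0.301]
wrist_force: [1.0, -0.0, -5.7]
opening: 0.524
grasp_force: 63.7
```

>>> {"op": "servo_tool", "data": {
  "steps": [
    {"dx": 0, "dy": -0.18, "dz": 0, "wx": 0, "wy": 0, "wz": -0.009},
    {"dx": 0, "dy": -0.36, "dz": 0, "wx": 0, "wy": 0, "wz": -0.018},
    {"dx": 0, "dy": -0.54, "dz": 0, "wx": 0, "wy": 0, "wz": -0.028},
    {"dx": 0, "dy": -0.72, "dz": 0, "wx": 0, "wy": 0, "wz": -0.037},
    {"dx": 0, "dy": -0.9, "dz": 0, "wx": 0, "wy": 0, "wz": -0.046}
  ]
}}

```text
time_s: 17.78
eef_pos: [0.54, -0.0514, 0.1648]
eef_rot: [0.036, 0.947, -0.115, 0.299]
wrist_force: [0.3, 0.1, -5.6]
opening: 0.522
grasp_force: 63.8
```

>>> {"op": "servo_tool", "data": {
  "steps": [
    {"dx": 0, "dy": -0.18, "dz": 0, "wx": 0, "wy": 0, "wz": -0.009},
    {"dx": 0, "dy": -0.36, "dz": 0, "wx": 0, "wy": 0, "wz": -0.018},
    {"dx": 0, "dy": -0.54, "dz": 0, "wx": 0, "wy": 0, "wz": -0.028},
    {"dx": 0, "dy": -0.72, "dz": 0, "wx": 0, "wy": 0, "wz": -0.037},
    {"dx": 0, "dy": -0.9, "dz": 0, "wx": 0, "wy": 0, "wz": -0.046}
  ]
}}

```text
time_s: 18.2
eef_pos: [0.54, -0.1414, 0.1647]
eef_rot: [0.058, 0.936, -0.183, 0.295]
wrist_force: [0.4, 0.3, -6.5]
opening: 0.528
grasp_force: 63.7
```

>>> {"op": "servo_tool", "data": {
  "steps": [
    {"dx": -0.02, "dy": -0.18, "dz": 0, "wx": 0, "wy": 0, "wz": -0.009},
    {"dx": -0.04, "dy": -0.36, "dz": 0, "wx": 0, "wy": 0, "wz": -0.018},
    {"dx": -0.06, "dy": -0.54, "dz": 0, "wx": 0, "wy": 0, "wz": -0.028},
    {"dx": -0.08, "dy": -0.72, "dz": 0, "wx": 0, "wy": 0, "wz": -0.037},
    {"dx": -0.1, "dy": -0.9, "dz": 0, "wx": 0, "wy": 0, "wz": -0.046}
  ]
}}

```text
time_s: 18.62
eef_pos: [0.5298, -0.2314, 0.1646]
eef_rot: [0.079, 0.92, -0.25, 0.29]
wrist_force: [-0.2, 1.1, -4.5]
opening: 0.524
grasp_force: 63.6
```

>>> {"op": "servo_tool", "data": {
  "steps": [
    {"dx": -0.03, "dy": -0.18, "dz": 0, "wx": 0, "wy": 0, "wz": -0.009},
    {"dx": -0.06, "dy": -0.36, "dz": 0, "wx": 0, "wy": 0, "wz": -0.018},
    {"dx": -0.09, "dy": -0.54, "dz": 0, "wx": 0, "wy": 0, "wz": -0.028},
    {"dx": -0.12, "dy": -0.72, "dz": 0, "wx": 0, "wy": 0, "wz": -0.037},
    {"dx": -0.15, "dy": -0.9, "dz": 0, "wx": 0, "wy": 0, "wz": -0.046}
  ]
}}

```text
time_s: 19.03
eef_pos: [0.5148, -0.3216, 0.1647]
eef_rot: [0.1, 0.9, -0.316, 0.284]
wrist_force: [0.8, -0.1, -6.6]
opening: 0.521
grasp_force: 63.6
```

>>> {"op": "servo_tool", "data": {
  "steps": [
    {"dx": -0.04, "dy": -0.2, "dz": 0, "wx": 0, "wy": 0, "wz": -0.012},
    {"dx": -0.08, "dy": -0.4, "dz": 0, "wx": 0, "wy": 0, "wz": -0.024},
    {"dx": -0.12, "dy": -0.6, "dz": 0, "wx": 0, "wy": 0, "wz": -0.036},
    {"dx": -0.14, "dy": -0.75, "dz": 0, "wx": 0, "wy": 0, "wz": -0.047},
    {"dx": -0.14, "dy": -0.79, "dz": 0, "wx": 0, "wy": 0, "wz": -0.047}
  ]
}}

```text
time_s: 19.45
eef_pos: [0.501, -0.402, 0.1653]
eef_rot: [0.121, 0.874, -0.382, 0.276]
wrist_force: [0.3, -0.5, -4.9]
opening: 0.522
grasp_force: 63.4
```

```bash
python3 err.py 35 -47 .501 -.399 .045; python3 - <<'E'
from h import *
w=cam('wrist');t=cam('top')
im=np.zeros((600,640,3),np.uint8);im[:400]=w['frame'][:,:,::-1];im[400:,:300]=cv2.resize(t['frame'][205:305,420:570,::-1],(300,200))
cv2.imwrite('pics/w4.png',im)
print(proj(w,(.494,-.391,.004)))
E
```

```text
q [-0.876  0.086  1.99   0.067  0.455  1.468] pos [ 0.501  -0.402   0.1653] t 19.45 F [ 0.3 -0.5 -4.9]
tool z [ 0.39  -0.422 -0.818] tool y [-0.734 -0.679  0.   ]
need d/0.1 [ 0.     0.03  -1.203] w/pi [0.0005 0.0003 0.0011]
(np.float64(316.78036877490075), np.float64(282.3248634692445))
```

View pics/w4.png

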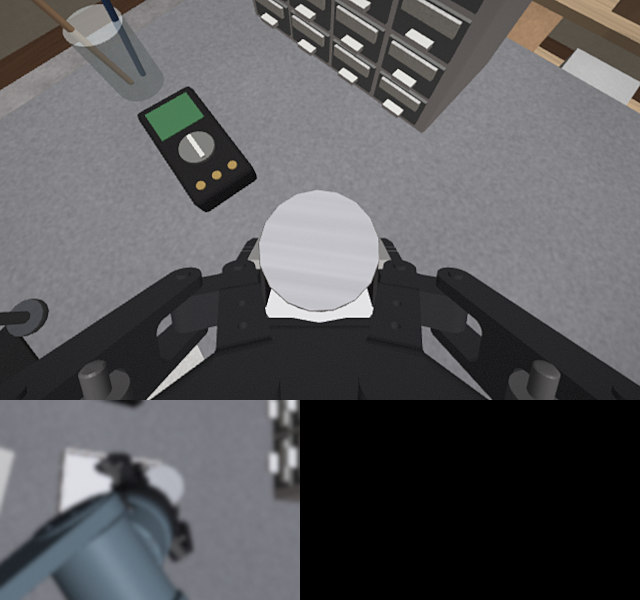

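The can hangs upright in the gripper, its top disc at (319,250), with the tray's white floor behind it. I'll lower it into the tray.

>>> {"op": "servo_tool", "data": {
  "steps": [
    {"dx": 0, "dy": 0.02, "dz": -0.2, "wx": 0, "wy": 0, "wz": 0},
    {"dx": 0, "dy": 0.02, "dz": -0.4, "wx": 0, "wy": 0, "wz": 0},
    {"dx": 0, "dy": 0.02, "dz": -0.6, "wx": 0, "wy": 0, "wz": 0},
    {"dx": 0, "dy": 0.02, "dz": -0.8, "wx": 0, "wy": 0, "wz": 0},
    {"dx": 0, "dy": 0.02, "dz": -0.95, "wx": 0, "wy": 0, "wz": 0}
  ]
}}

```text
time_s: 19.97
eef_pos: [0.5007, -0.3955, 0.0679]
eef_rot: [0.119, 0.875, -0.38, 0.275]
wrist_force: [0.9, 0.0, -6.8]
opening: 0.525
grasp_force: 63.8
```

>>> {"op": "servo_tool", "data": {
  "steps": [
    {"dx": 0, "dy": 0, "dz": -0.08, "wx": 0, "wy": 0, "wz": 0},
    {"dx": 0, "dy": 0, "dz": -0.15, "wx": 0, "wy": 0, "wz": 0},
    {"dx": 0, "dy": 0, "dz": -0.2, "wx": 0, "wy": 0, "wz": 0},
    {"dx": 0, "dy": 0, "dz": -0.24, "wx": 0, "wy": 0, "wz": 0},
    {"dx": 0, "dy": 0, "dz": -0.26, "wx": 0, "wy": 0, "wz": 0}
  ]
}}

```text
time_s: 20.38
eef_pos: [0.5015, -0.3975, 0.0443]
eef_rot: [0.12, 0.874, -0.38, 0.276]
wrist_force: [0.4, -1.0, -6.1]
opening: 0.523
grasp_force: 63.7
```

```bash
python3 err.py 35 -47 .501 -.399 .038
```

```text
q [-0.87   0.325  2.029  0.161  0.179  1.372] pos [ 0.5015 -0.3975  0.0443] t 20.3833 F [ 0.4 -1.  -6.1]
tool z [ 0.392 -0.42  -0.818] tool y [-0.731 -0.682  0.   ]
need d/0.1 [-0.005 -0.015 -0.063] w/pi [ 0.0003  0.0003 -0.0001]
```

>>> {"op": "servo_tool", "data": {
  "steps": [
    {"dx": 0, "dy": 0, "dz": -0.02, "wx": 0, "wy": 0, "wz": 0},
    {"dx": 0, "dy": 0, "dz": -0.035, "wx": 0, "wy": 0, "wz": 0},
    {"dx": 0, "dy": 0, "dz": -0.05, "wx": 0, "wy": 0, "wz": 0},
    {"dx": 0, "dy": 0, "dz": -0.06, "wx": 0, "wy": 0, "wz": 0},
    {"dx": 0, "dy": 0, "dz": -0.065, "wx": 0, "wy": 0, "wz": 0}
  ]
}}

```text
time_s: 20.8
eef_pos: [0.5016, -0.3977, 0.0381]
eef_rot: [0.12, 0.874, -0.38, 0.277]
wrist_force: [-2.4, 2.6, 2.6]
opening: 0.521
grasp_force: 64.2
```

```bash
python3 weigh.py
```

```text
[-1.210e+00  1.440e+00  5.300e-01  4.500e-01  3.000e-01  1.000e-02
 -4.195e+01 -2.547e+01] [0.63 0.65 1.85 0.07 0.07 0.03 0.91 0.5 ] [ 0.5016 -0.3978  0.0381] 21.45 0.524906822559023
```

The full can rests on the tray floor. I'll release, back off, and then swing over to can A.

>>> {"op": "servo_tool", "data": {
  "steps": [
    {"dx": 0, "dy": 0, "dz": 0, "wx": 0, "wy": 0, "wz": 0},
    {"dx": 0, "dy": 0, "dz": 0, "wx": 0, "wy": 0, "wz": 0},
    {"dx": 0, "dy": 0, "dz": 0, "wx": 0, "wy": 0, "wz": 0},
    {"dx": 0, "dy": 0, "dz": 0, "wx": 0, "wy": 0, "wz": 0},
    {"dx": 0, "dy": 0, "dz": 0, "wx": 0, "wy": 0, "wz": 0}
  ],
  "jaw": 1
}}

```text
time_s: 21.87
eef_pos: [0.5013, -0.3974, 0.0376]
eef_rot: [0.12, 0.875, -0.38, 0.276]
wrist_force: [0.4, 0.1, -0.4]
opening: 1.0
grasp_force: 0.0
```

>>> {"op": "servo_tool", "data": {
  "steps": [
    {"dx": 0, "dy": 0, "dz": 0, "wx": 0, "wy": 0, "wz": 0},
    {"dx": -0.08, "dy": 0.08, "dz": 0.16, "wx": 0, "wy": 0, "wz": 0},
    {"dx": -0.2, "dy": 0.21, "dz": 0.41, "wx": 0, "wy": 0, "wz": 0},
    {"dx": -0.33, "dy": 0.35, "dz": 0.69, "wx": 0, "wy": 0, "wz": 0},
    {"dx": -0.48, "dy": 0.51, "dz": 1.0, "wx": 0, "wy": 0, "wz": 0}
  ]
}}

```text
time_s: 22.28
eef_pos: [0.4522, -0.3455, 0.1372]
eef_rot: [0.12, 0.875, -0.381, 0.275]
wrist_force: [0.2, 0.2, -0.0]
opening: 1.001
grasp_force: 0.0
```

```bash
python3 err.py 35 2.86 .550 -.0745 .14
```

```text
q [-0.88  -0.027  2.176  0.091  0.386  1.438] pos [ 0.4522 -0.3455  0.1372] t 22.2833 F [ 0.2  0.2 -0. ]
tool z [ 0.39  -0.419 -0.82 ] tool y [-0.732 -0.682  0.   ]
need d/0.1 [0.978 2.71  0.028] w/pi [-2.000e-04 -6.000e-04  2.772e-01]
```

>>> {"op": "servo_tool", "data": {
  "steps": [
    {"dx": 0.05, "dy": 0.15, "dz": 0.05, "wx": 0, "wy": 0, "wz": 0.015},
    {"dx": 0.11, "dy": 0.33, "dz": 0.1, "wx": 0, "wy": 0, "wz": 0.033},
    {"dx": 0.18, "dy": 0.52, "dz": 0.15, "wx": 0, "wy": 0, "wz": 0.053},
    {"dx": 0.25, "dy": 0.71, "dz": 0.2, "wx": 0, "wy": 0, "wz": 0.073},
    {"dx": 0.32, "dy": 0.9, "dz": 0.2, "wx": 0, "wy": 0, "wz": 0.092}
  ]
}}

```text
time_s: 22.7
eef_pos: [0.4859, -0.2559, 0.1591]
eef_rot: [0.079, 0.92, -0.249, 0.292]
wrist_force: [0.5, -0.3, 0.5]
opening: 0.999
grasp_force: 0.0
```

>>> {"op": "servo_tool", "data": {
  "steps": [
    {"dx": 0.07, "dy": 0.18, "dz": 0, "wx": 0, "wy": 0, "wz": 0.018},
    {"dx": 0.13, "dy": 0.36, "dz": 0, "wx": 0, "wy": 0, "wz": 0.037},
    {"dx": 0.2, "dy": 0.54, "dz": 0, "wx": 0, "wy": 0, "wz": 0.055},
    {"dx": 0.26, "dy": 0.72, "dz": 0, "wx": 0, "wy": 0, "wz": 0.074},
    {"dx": 0.33, "dy": 0.9, "dz": 0, "wx": 0, "wy": 0, "wz": 0.092}
  ]
}}

```text
time_s: 23.12
eef_pos: [0.5183, -0.1654, 0.1575]
eef_rot: [0.036, 0.947, -0.114, 0.299]
wrist_force: [-0.5, 0.4, -0.1]
opening: 0.995
grasp_force: 0.0
```

>>> {"op": "servo_tool", "data": {
  "steps": [
    {"dx": 0.07, "dy": 0.18, "dz": 0, "wx": 0, "wy": 0, "wz": 0.018},
    {"dx": 0.13, "dy": 0.36, "dz": -0.05, "wx": 0, "wy": 0, "wz": 0.04},
    {"dx": 0.2, "dy": 0.6, "dz": -0.1, "wx": 0, "wy": 0, "wz": 0.065},
    {"dx": 0.27, "dy": 0.8, "dz": -0.15, "wx": 0, "wy": 0, "wz": 0.085},
    {"dx": 0.33, "dy": 0.91, "dz": -0.18, "wx": 0, "wy": 0, "wz": 0.093}
  ]
}}

```text
time_s: 23.53
eef_pos: [0.5511, -0.0738, 0.1389]
eef_rot: [-0.008, 0.953, 0.025, 0.3]
wrist_force: [-0.5, -0.7, -0.5]
opening: 0.998
grasp_force: 0.0
```

```bash
python3 err.py 35 2.86 .650 -.0697 .040; python3 - <<'E'
from h import *
w=cam('wrist');cv2.imwrite('pics/w5.png',w['frame'][:,:,::-1])
for n,p in(('A',(.6388,-.0699)),('B',(.628,.0229)),('C',(.6298,.1295))): print(n,[np.round(proj(w,(*p,z)),0) for z in(.006,.086)])
E
```

```text
q [-0.54  -0.062  2.205  0.64   0.568  0.506] pos [ 0.5511 -0.0738  0.1389] t 23.5333 F [-0.5 -0.7 -0.5]
tool z [ 0.573  0.031 -0.819] tool y [ 0.053 -0.999 -0.001]
need d/0.1 [ 0.989  0.041 -0.989] w/pi [-0.0002 -0.0001 -0.001 ]
A [array([320., 185.]), array([320., 149.])]
B [array([234., 190.]), array([206., 155.])]
C [array([137., 184.]), array([ 79., 147.])]
```

View pics/w5.png

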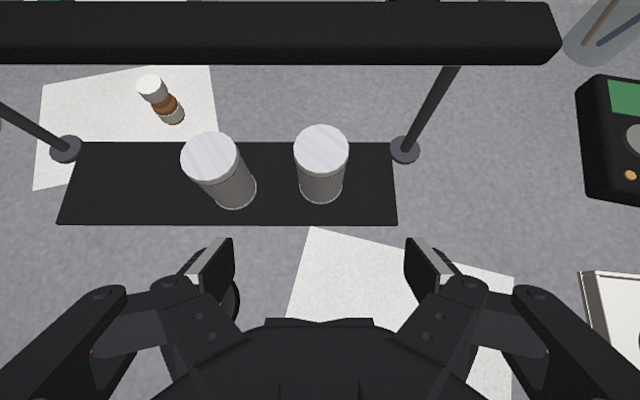

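A's top is at (321,150), on the midline as predicted. I'll make the diagonal approach and grip it.

>>> {"op": "servo_tool", "data": {
  "steps": [
    {"dx": 0.18, "dy": 0.007, "dz": -0.18, "wx": 0, "wy": 0, "wz": 0},
    {"dx": 0.38, "dy": 0.015, "dz": -0.38, "wx": 0, "wy": 0, "wz": 0},
    {"dx": 0.6, "dy": 0.022, "dz": -0.6, "wx": 0, "wy": 0, "wz": 0},
    {"dx": 0.82, "dy": 0.03, "dz": -0.82, "wx": 0, "wy": 0, "wz": 0},
    {"dx": 0.985, "dy": 0.037, "dz": -0.985, "wx": 0, "wy": 0, "wz": 0}
  ]
}}

```text
time_s: 24.0
eef_pos: [0.6509, -0.0722, 0.0394]
eef_rot: [-0.007, 0.953, 0.023, 0.301]
wrist_force: [0.4, -0.1, 0.3]
opening: 0.995
grasp_force: 0.0
```

```bash
python3 err.py 35 2.86 .650 -.0697 .040
```

```text
q [-0.422  0.361  1.99   0.862  0.349  0.345] pos [ 0.6509 -0.0722  0.0394] t 24.0 F [ 0.4 -0.1  0.3]
tool z [ 0.573  0.027 -0.819] tool y [ 0.048 -0.999  0.   ]
need d/0.1 [-0.009  0.025  0.006] w/pi [ 0.0001 -0.      0.0006]
```

>>> {"op": "servo_tool", "data": {
  "steps": [
    {"dx": 0, "dy": 0.01, "dz": 0, "wx": 0, "wy": 0, "wz": 0},
    {"dx": 0, "dy": 0.01, "dz": 0, "wx": 0, "wy": 0, "wz": 0},
    {"dx": 0, "dy": 0.01, "dz": 0, "wx": 0, "wy": 0, "wz": 0},
    {"dx": 0, "dy": 0.01, "dz": 0, "wx": 0, "wy": 0, "wz": 0},
    {"dx": 0, "dy": 0.01, "dz": 0, "wx": 0, "wy": 0, "wz": 0}
  ],
  "jaw": 0
}}

```text
time_s: 24.42
eef_pos: [0.6498, -0.0711, 0.0426]
eef_rot: [-0.007, 0.953, 0.024, 0.302]
wrist_force: [0.2, -0.7, -1.4]
opening: 0.524
grasp_force: 61.1
```

>>> {"op": "servo_tool", "data": {
  "steps": [
    {"dx": 0, "dy": 0, "dz": 0, "wx": 0, "wy": 0, "wz": 0},
    {"dx": 0, "dy": 0, "dz": 0, "wx": 0, "wy": 0, "wz": 0},
    {"dx": 0, "dy": 0, "dz": 0, "wx": 0, "wy": 0, "wz": 0},
    {"dx": 0, "dy": 0, "dz": 0, "wx": 0, "wy": 0, "wz": 0},
    {"dx": 0, "dy": 0, "dz": 0, "wx": 0, "wy": 0, "wz": 0}
  ]
}}

```text
time_s: 24.83
eef_pos: [0.6502, -0.0709, 0.0421]
eef_rot: [-0.007, 0.953, 0.024, 0.302]
wrist_force: [-4.2, 0.1, 8.1]
opening: 0.527
grasp_force: 61.5
```

>>> {"op": "servo_tool", "data": {
  "steps": [
    {"dx": 0, "dy": 0, "dz": 0.03, "wx": 0, "wy": 0, "wz": 0},
    {"dx": 0, "dy": 0, "dz": 0.1, "wx": 0, "wy": 0, "wz": 0},
    {"dx": 0, "dy": 0, "dz": 0.17, "wx": 0, "wy": 0, "wz": 0},
    {"dx": 0, "dy": 0, "dz": 0.23, "wx": 0, "wy": 0, "wz": 0},
    {"dx": 0, "dy": 0, "dz": 0.25, "wx": 0, "wy": 0, "wz": 0}
  ]
}}

```text
time_s: 25.25
eef_pos: [0.6501, -0.0708, 0.0671]
eef_rot: [-0.007, 0.953, 0.024, 0.301]
wrist_force: [-0.8, -0.2, -0.5]
opening: 0.524
grasp_force: 61.5
```

>>> {"op": "servo_tool", "data": {
  "steps": [
    {"dx": -0.1, "dy": 0, "dz": 0.1, "wx": 0, "wy": 0, "wz": 0},
    {"dx": -0.3, "dy": 0, "dz": 0.3, "wx": 0, "wy": 0, "wz": 0},
    {"dx": -0.55, "dy": 0, "dz": 0.55, "wx": 0, "wy": 0, "wz": 0},
    {"dx": -0.8, "dy": 0, "dz": 0.8, "wx": 0, "wy": 0, "wz": 0},
    {"dx": -1.0, "dy": 0, "dz": 1.0, "wx": 0, "wy": 0, "wz": 0}
  ]
}}

```text
time_s: 25.67
eef_pos: [0.5481, -0.0702, 0.1667]
eef_rot: [-0.008, 0.953, 0.024, 0.3]
wrist_force: [1.0, -0.7, 0.5]
opening: 0.526
grasp_force: 61.4
```

```bash
python3 err.py 35 26 .493 .371 .165
```

```text
q [-0.534 -0.13   2.197  0.57   0.626  0.595] pos [ 0.5481 -0.0702  0.1667] t 25.6667 F [ 1.  -0.7  0.5]
tool z [ 0.573  0.029 -0.819] tool y [ 0.05  -0.999  0.   ]
need d/0.1 [-0.551  4.412 -0.017] w/pi [ 0.000e+00 -1.000e-04  1.285e-01]
```

>>> {"op": "servo_tool", "data": {
  "steps": [
    {"dx": 0, "dy": 0.12, "dz": 0, "wx": 0, "wy": 0, "wz": 0.004},
    {"dx": 0, "dy": 0.3, "dz": 0, "wx": 0, "wy": 0, "wz": 0.009},
    {"dx": 0, "dy": 0.5, "dz": 0, "wx": 0, "wy": 0, "wz": 0.014},
    {"dx": 0, "dy": 0.7, "dz": 0, "wx": 0, "wy": 0, "wz": 0.02},
    {"dx": 0, "dy": 0.9, "dz": 0, "wx": 0, "wy": 0, "wz": 0.026}
  ]
}}

```text
time_s: 26.08
eef_pos: [0.5495, 0.0206, 0.1655]
eef_rot: [-0.02, 0.952, 0.063, 0.3]
wrist_force: [0.4, -0.8, -0.9]
opening: 0.529
grasp_force: 61.4
```

>>> {"op": "servo_tool", "data": {
  "steps": [
    {"dx": 0, "dy": 0.18, "dz": 0, "wx": 0, "wy": 0, "wz": 0.005},
    {"dx": 0, "dy": 0.36, "dz": 0, "wx": 0, "wy": 0, "wz": 0.01},
    {"dx": 0, "dy": 0.54, "dz": 0, "wx": 0, "wy": 0, "wz": 0.015},
    {"dx": 0, "dy": 0.72, "dz": 0, "wx": 0, "wy": 0, "wz": 0.02},
    {"dx": 0, "dy": 0.9, "dz": 0, "wx": 0, "wy": 0, "wz": 0.026}
  ]
}}

```text
time_s: 26.5
eef_pos: [0.5493, 0.1109, 0.1652]
eef_rot: [-0.032, 0.948, 0.102, 0.299]
wrist_force: [0.3, -0.1, -0.9]
opening: 0.524
grasp_force: 61.4
```

>>> {"op": "servo_tool", "data": {
  "steps": [
    {"dx": -0.03, "dy": 0.18, "dz": 0, "wx": 0, "wy": 0, "wz": 0.005},
    {"dx": -0.06, "dy": 0.36, "dz": 0, "wx": 0, "wy": 0, "wz": 0.01},
    {"dx": -0.09, "dy": 0.54, "dz": 0, "wx": 0, "wy": 0, "wz": 0.015},
    {"dx": -0.12, "dy": 0.72, "dz": 0, "wx": 0, "wy": 0, "wz": 0.02},
    {"dx": -0.15, "dy": 0.9, "dz": 0, "wx": 0, "wy": 0, "wz": 0.026}
  ]
}}

```text
time_s: 26.92
eef_pos: [0.5341, 0.2008, 0.1651]
eef_rot: [-0.045, 0.943, 0.141, 0.297]
wrist_force: [0.5, -0.5, -1.2]
opening: 0.52
grasp_force: 61.5
```

>>> {"op": "servo_tool", "data": {
  "steps": [
    {"dx": -0.04, "dy": 0.18, "dz": 0, "wx": 0, "wy": 0, "wz": 0.005},
    {"dx": -0.08, "dy": 0.36, "dz": 0, "wx": 0, "wy": 0, "wz": 0.01},
    {"dx": -0.12, "dy": 0.54, "dz": 0, "wx": 0, "wy": 0, "wz": 0.015},
    {"dx": -0.16, "dy": 0.72, "dz": 0, "wx": 0, "wy": 0, "wz": 0.02},
    {"dx": -0.2, "dy": 0.9, "dz": 0, "wx": 0, "wy": 0, "wz": 0.026}
  ]
}}

```text
time_s: 27.33
eef_pos: [0.5139, 0.2908, 0.165]
eef_rot: [-0.057, 0.937, 0.179, 0.295]
wrist_force: [0.3, -0.0, -0.6]
opening: 0.521
grasp_force: 61.4
```

>>> {"op": "servo_tool", "data": {
  "steps": [
    {"dx": -0.05, "dy": 0.18, "dz": 0, "wx": 0, "wy": 0, "wz": 0.005},
    {"dx": -0.1, "dy": 0.36, "dz": 0, "wx": 0, "wy": 0, "wz": 0.01},
    {"dx": -0.15, "dy": 0.54, "dz": 0, "wx": 0, "wy": 0, "wz": 0.015},
    {"dx": -0.2, "dy": 0.7, "dz": 0, "wx": 0, "wy": 0, "wz": 0.02},
    {"dx": -0.2, "dy": 0.81, "dz": 0, "wx": 0, "wy": 0, "wz": 0.025}
  ]
}}

```text
time_s: 27.75
eef_pos: [0.4932, 0.3722, 0.1648]
eef_rot: [-0.068, 0.929, 0.216, 0.292]
wrist_force: [0.8, 0.3, -1.2]
opening: 0.52
grasp_force: 61.4
```

```bash
python3 err.py 35 26 .4936 .3714 .07
```

```text
q [0.453 0.036 2.043 0.008 0.453 1.56 ] pos [0.4932 0.3722 0.1648] t 27.75 F [ 0.8  0.3 -1.2]
tool z [ 0.513  0.253 -0.82 ] tool y [ 0.442 -0.897 -0.   ]
need d/0.1 [ 0.004 -0.008 -0.948] w/pi [ 0.0001 -0.0004 -0.0014]
```

>>> {"op": "servo_tool", "data": {
  "steps": [
    {"dx": 0, "dy": 0, "dz": -0.2, "wx": 0, "wy": 0, "wz": 0},
    {"dx": 0, "dy": 0, "dz": -0.4, "wx": 0, "wy": 0, "wz": 0},
    {"dx": 0, "dy": 0, "dz": -0.6, "wx": 0, "wy": 0, "wz": 0},
    {"dx": 0, "dy": 0, "dz": -0.8, "wx": 0, "wy": 0, "wz": 0},
    {"dx": 0, "dy": 0, "dz": -0.95, "wx": 0, "wy": 0, "wz": 0}
  ]
}}

```text
time_s: 28.17
eef_pos: [0.4939, 0.3702, 0.0685]
eef_rot: [-0.068, 0.929, 0.215, 0.292]
wrist_force: [-0.3, -0.9, -0.6]
opening: 0.522
grasp_force: 61.3
```

>>> {"op": "servo_tool", "data": {
  "steps": [
    {"dx": 0, "dy": 0, "dz": -0.08, "wx": 0, "wy": 0, "wz": 0},
    {"dx": 0, "dy": 0, "dz": -0.15, "wx": 0, "wy": 0, "wz": 0},
    {"dx": 0, "dy": 0, "dz": -0.2, "wx": 0, "wy": 0, "wz": 0},
    {"dx": 0, "dy": 0, "dz": -0.22, "wx": 0, "wy": 0, "wz": 0},
    {"dx": 0, "dy": 0, "dz": -0.23, "wx": 0, "wy": 0, "wz": 0}
  ]
}}

```text
time_s: 28.58
eef_pos: [0.4951, 0.3706, 0.0483]
eef_rot: [-0.068, 0.929, 0.215, 0.293]
wrist_force: [0.1, 1.2, -0.0]
opening: 0.523
grasp_force: 61.3
```

```bash
python3 err.py 35 26 .4936 .3714 .040
```

```text
q [0.449 0.281 2.078 0.021 0.171 1.545] pos [0.4951 0.3706 0.0483] t 28.5833 F [ 0.1  1.2 -0. ]
tool z [ 0.516  0.253 -0.819] tool y [ 0.44  -0.898  0.   ]
need d/0.1 [-0.015  0.008 -0.083] w/pi [-0.0002  0.0003 -0.0004]
```

>>> {"op": "servo_tool", "data": {
  "steps": [
    {"dx": 0, "dy": 0, "dz": -0.02, "wx": 0, "wy": 0, "wz": 0},
    {"dx": 0, "dy": 0, "dz": -0.04, "wx": 0, "wy": 0, "wz": 0},
    {"dx": 0, "dy": 0, "dz": -0.055, "wx": 0, "wy": 0, "wz": 0},
    {"dx": 0, "dy": 0, "dz": -0.065, "wx": 0, "wy": 0, "wz": 0},
    {"dx": 0, "dy": 0, "dz": -0.07, "wx": 0, "wy": 0, "wz": 0}
  ]
}}

```text
time_s: 29.0
eef_pos: [0.4947, 0.3704, 0.0411]
eef_rot: [-0.068, 0.929, 0.215, 0.293]
wrist_force: [-0.4, 0.6, -0.4]
opening: 0.53
grasp_force: 61.3
```

```bash
python3 weigh.py
```

```text
[-1.600e-01  1.900e-01 -1.060e+00 -1.500e-01  3.100e-01  2.000e-02
 -3.986e+01 -2.457e+01] [0.49 0.43 0.37 0.01 0.02 0.02 0.02 0.02] [0.4947 0.3704 0.041 ] 29.65 0.5239152402171607
```

Not yet touching (still −1.06 N). I'll go a little lower.

>>> {"op": "servo_tool", "data": {
  "steps": [
    {"dx": 0, "dy": 0, "dz": -0.003, "wx": 0, "wy": 0, "wz": 0},
    {"dx": 0, "dy": 0, "dz": -0.006, "wx": 0, "wy": 0, "wz": 0},
    {"dx": 0, "dy": 0, "dz": -0.009, "wx": 0, "wy": 0, "wz": 0},
    {"dx": 0, "dy": 0, "dz": -0.012, "wx": 0, "wy": 0, "wz": 0},
    {"dx": 0, "dy": 0, "dz": -0.012, "wx": 0, "wy": 0, "wz": 0}
  ]
}}

```text
time_s: 30.07
eef_pos: [0.495, 0.3705, 0.0401]
eef_rot: [-0.068, 0.929, 0.215, 0.293]
wrist_force: [-1.1, -0.5, 1.2]
opening: 0.526
grasp_force: 61.6
```

```bash
python3 weigh.py
```

```text
[-1.660e+00 -5.400e-01  4.070e+00 -8.000e-02  1.600e-01  1.000e-02
 -3.749e+01 -2.345e+01] [0.44 0.51 1.13 0.04 0.05 0.03 0.45 0.25] [0.495  0.3705 0.0401] 30.7167 0.5226685005412779
```

>>> {"op": "servo_tool", "data": {
  "steps": [
    {"dx": 0, "dy": 0, "dz": 0, "wx": 0, "wy": 0, "wz": 0},
    {"dx": 0, "dy": 0, "dz": 0, "wx": 0, "wy": 0, "wz": 0},
    {"dx": 0, "dy": 0, "dz": 0, "wx": 0, "wy": 0, "wz": 0},
    {"dx": 0, "dy": 0, "dz": 0, "wx": 0, "wy": 0, "wz": 0},
    {"dx": 0, "dy": 0, "dz": 0, "wx": 0, "wy": 0, "wz": 0}
  ],
  "jaw": 1
}}

```text
time_s: 31.13
eef_pos: [0.4945, 0.3703, 0.0395]
eef_rot: [-0.068, 0.929, 0.215, 0.293]
wrist_force: [0.5, -0.1, -0.6]
opening: 0.999
grasp_force: 0.0
```

>>> {"op": "servo_tool", "data": {
  "steps": [
    {"dx": 0, "dy": 0, "dz": 0, "wx": 0, "wy": 0, "wz": 0},
    {"dx": -0.1, "dy": -0.05, "dz": 0.16, "wx": 0, "wy": 0, "wz": 0},
    {"dx": -0.26, "dy": -0.13, "dz": 0.41, "wx": 0, "wy": 0, "wz": 0},
    {"dx": -0.43, "dy": -0.21, "dz": 0.69, "wx": 0, "wy": 0, "wz": 0},
    {"dx": -0.62, "dy": -0.31, "dz": 1.0, "wx": 0, "wy": 0, "wz": 0}
  ]
}}

```text
time_s: 31.55
eef_pos: [0.4315, 0.3387, 0.1394]
eef_rot: [-0.068, 0.929, 0.215, 0.292]
wrist_force: [0.3, -0.5, 0.9]
opening: 0.999
grasp_force: 0.0
```

>>> {"op": "servo_tool", "data": {
  "steps": [
    {"dx": -0.1, "dy": -0.05, "dz": 0.2, "wx": 0, "wy": 0, "wz": 0},
    {"dx": -0.2, "dy": -0.1, "dz": 0.4, "wx": 0, "wy": 0, "wz": 0},
    {"dx": -0.3, "dy": -0.15, "dz": 0.6, "wx": 0, "wy": 0, "wz": 0},
    {"dx": -0.4, "dy": -0.2, "dz": 0.8, "wx": 0, "wy": 0, "wz": 0},
    {"dx": -0.45, "dy": -0.22, "dz": 0.9, "wx": 0, "wy": 0, "wz": 0}
  ]
}}

```text
time_s: 31.97
eef_pos: [0.3876, 0.3174, 0.2326]
eef_rot: [-0.068, 0.929, 0.215, 0.295]
wrist_force: [0.4, 0.7, 0.2]
opening: 1.0
grasp_force: 0.0
```

```bash
python3 - <<'E'
from h import *
t=cam('top');s=cam('scene');w=cam('wrist')
f=lambda a,k:cv2.resize(a[:,:,::-1],None,fx=k,fy=k,interpolation=cv2.INTER_CUBIC)
im=np.zeros((600,800,3),np.uint8)
im[:300,:800]=f(t['frame'][145:295,150:550],2)
im[300:600,:500]=f(s['frame'][100:300,190:523],1.5)[:, :500]
im[300:488,500:800]=cv2.resize(w['frame'][:,:,::-1],(300,188))
cv2.imwrite('pics/end.png',im)
for n,c in(('tray',(.494,-.391,.084)),('dish',(.4835,.3665,.084)),('B',(.628,.0229,.086))): print(n,np.round(proj(t,c),1),np.round(proj(s,c),1))
o=ctrl.get_obs();print(o['eef_pos'],o['time_s'],o['wrist_force'])
E
```

```text
tray [481.7 253.3] [257.6 105.6]
dish [185.6 229.3] [475.5 247.1]
B [324.4 187. ] [306.3 189.3]
[0.38807883 0.31764095 0.23098619] 32.1167 [ 0.04045413 -0.47853574 -0.46697351]
```

View pics/end.png

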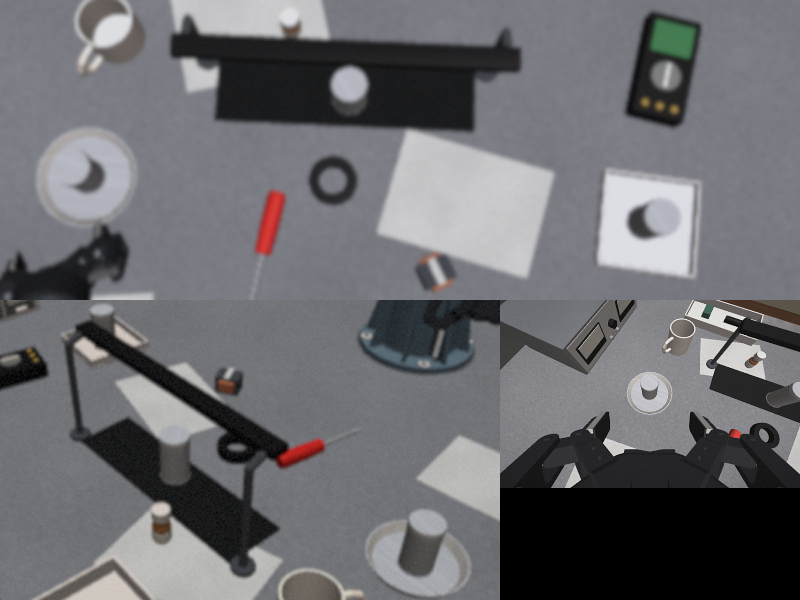

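The final pictures show the full can upright in the middle of the tray (top view 481,253) and the empty one upright in the dish (scene view 475,247). The half-full one stands on the mat at its old place (324,187), and everything else is where it was.

```bash
python3 -c "
from bench import workorder
print(workorder.hand_in())"
```

```text
the job is handed in; nothing more can be done
None
```

The job is handed in: the full canister (can C, about 5.7 N) stands in the square tray, the empty one (can A, about 0.7 N) stands in the round dish, and the half-full one (can B, about 3.25 N) is back where it stood, all upright with nothing else moved, after about 32 s.

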